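Lay out the loom weights for the record photograph

TASK

Photograph the loom weights. They fit their nests in the storage tray too closely to be gripped, so tip each one up by pressing on its end over the thumb well, lift it out and lay it flat on the photo board: all side by side with a finger's width or more between them, each with its holed end pointing the way of the arrow and its plain end on the base line. Lay the scale in its printed outline too, and once everything is in place press the button of the camera's remote release; leave the other things on the table where they are.

Things in the scene. Friction and masses are not known exactly. Their poses are not given: they have to be found in the camera images.
- tray: grey plastic storage tray, fixed, 227 x 163 x 60 mm. Origin under its centre. Three nests side by side, centred at x = -72, 0 and +72 mm, each 55 mm wide (x), 135 mm long (y = -67.6 to +67.6). The tray top and the top of a weight lying in a nest are level, at z = 60 mm: no room for fingers beside it. A weight in a nest has its centre at y = +11.6, z = 44 mm
- tray_ridge (a point): middle nest, where its floor breaks: tray y = +8.6, z = 28 mm (other nests alike). From here to the +y end the floor is flat, at z = 28 mm, and carries the weight; towards -y it slopes down at 26 degrees for 54 mm to the bottom of the thumb well at z = 4 mm, whose end wall leans out square to the slope: a tipped weight sits in this corner
- tray_press (a point): middle nest, tray y = -37, z = 60 mm (other nests alike): pressed here (under 2 N needed) some 15 mm down, a weight rocks over the ridge onto the slope and stays tipped 26 degrees when let go, its +y end up to 22 mm above the tray top, where its sides can be pinched across the 52 mm width
- board: matt black photo board, fixed, 280 x 300 x 6 mm, lying on the table. Origin under its centre; x towards its top edge, z up. White print: the base line across it along y at x = -30 mm, an arrow pointing to the top edge (+x) at x = 88 to 120 mm, y = 0, and near the lower edge the outline for the scale, 200 mm long along y and 40 mm wide, centred at x = -95 mm, y = 0
- weight1: loom weight: fired-clay block 110 x 52 x 32 mm, about 0.34 kg, with a 16 mm cord hole through its thickness near one end. Origin at the centre of the block; x along the length towards the holed end, y across the width, z along the thickness (either broad face may be up). Starts in a nest of the tray, holed end at either end; may be absent
- weight1_hole (a point): weight1: the centre of its cord hole, at the middle of the thickness, 35 mm from the block's centre
- weight2: loom weight: fired-clay block 110 x 52 x 32 mm, about 0.34 kg, with a 16 mm cord hole through its thickness near one end. Origin at the centre of the block; x along the length towards the holed end, y across the width, z along the thickness (either broad face may be up). Starts in a nest of the tray, holed end at either end; may be absent
- weight2_hole (a point): weight2: the centre of its cord hole, at the middle of the thickness, 35 mm from the block's centre
- weight3: loom weight: fired-clay block 110 x 52 x 32 mm, about 0.34 kg, with a 16 mm cord hole through its thickness near one end. Origin at the centre of the block; x along the length towards the holed end, y across the width, z along the thickness (either broad face may be up). Starts in a nest of the tray, holed end at either end; may be absent
- weight3_hole (a point): weight3: the centre of its cord hole, at the middle of the thickness, 35 mm from the block's centre
- scale: photographic scale: white plastic bar with black chequers, 180 x 25 x 12 mm, 60 g, starts on the table. Origin at the centre of its underside, x along its length, z up
- shutter_top (a point): centre of the top of the round 30 mm push button on the camera's remote release (black box 85 x 56 x 22 mm, fixed to the table); the button's top stands 44 mm above the table
- shutter (a joint): travel of the remote's push button in m: 0 up, 0.006 fully down (about 5 N); it springs back
- sherd: reddish pot sherd lying about 75 x 55 x 10 mm, near the tray; not part of the job. Origin at its underside
- sherd_rim: white rim sherd, 75 x 40 x 14 mm, beyond the board's top edge; not part of the job. Origin at its underside
- finds_brush: brush, 170 mm long, lying beyond the tray; not part of the job. Origin at its underside
- finds_bowl: white bowl, 130 mm across, 55 mm high; not part of the job. Origin at its underside
- mug: blue mug, 82 mm across, 95 mm high; not part of the job. Origin at its underside
- glue_jar: amber jar, 56 mm across, 70 mm high; not part of the job. Origin at its underside
There are look-alikes about, which are no part of the job. Of the things shaped like the part that bears shutter_top, the black one is meant. What is shaped like the weight1 but green is not meant.

How it is judged:
On the way, in this order (a step that is already met when the one before it is completed fails the run):
1. every weight present lies flat on the board, holed end towards the arrow, plain end on the base line, not touching another, and the scale lies in its outline (x of weight1 in the frame of board between 0.01 and 0.04 m and y of weight1 in the frame of board between -0.12 and 0.12 m and z of weight1 in the frame of board between 0.017 and 0.027 m and angle between the z axis of each of weight1, weight2, weight3, scale and the z axis of board, either way round below 0.1 rad and angle between the x axis of each of weight1, weight2, weight3 and the x axis of board, either way round below 0.175 rad and x of each of weight1_hole, weight2_hole, weight3_hole in the frame of board above 0.042 m and linear speed of each of weight1, weight2, weight3, scale below 0.02 m/s and x of weight2 in the frame of board between 0.01 and 0.04 m and y of weight2 in the frame of board between -0.12 and 0.12 m and z of weight2 in the frame of board between 0.017 and 0.027 m and x of weight3 in the frame of board between 0.01 and 0.04 m and y of weight3 in the frame of board between -0.12 and 0.12 m and z of weight3 in the frame of board between 0.017 and 0.027 m and distance between weight1 and weight2 above 0.06 m and distance between each of weight1, weight2 and weight3 above 0.06 m and x of scale in the frame of board between -0.109 and -0.081 m and y of scale in the frame of board between -0.02 and 0.02 m and z of scale in the frame of board between 0.002 and 0.011 m and angle between the x axis of scale and the y axis of board, either way round below 0.12 rad), for 0.3 s.
2. the remote's button is pressed while the layout is still in place (all of step 1 and value of joint shutter above 0.004 m).
At the end, for the whole second after the job is handed in: Weights flat on the board, holed end towards the arrow within 10 deg, plain end within 15 mm of the base line, centres within 120 mm of the board's middle and 60 mm apart; scale within 14 mm across, 20 mm along and 7 deg of its outline; button pressed with all this in place, up again; all at rest (all of step 1 and value of joint shutter below 0.003 m); the robot touches nothing.
It fails at once if one of the things that are not part of the job is pushed more than 3 cm aside (distance of any of sherd, sherd_rim, finds_brush, finds_bowl, mug, glue_jar from where it was at the start of the episode above 0.03 m).
Of weight1, weight2, weight3 only 2 to 3 are there at a start; the rules pass over those that are not, and their reading is None.
At some moment in a run one of weight1, weight2, weight3, scale may be knocked a few centimetres aside while the robot is not near it.
Once in a run the grip may slacken for a moment while it holds something.
It also fails if it takes over 210 s, if anything falls off the work surface, if the arm or the gripper's body presses on something with over 40 N, if the wrist force passes 120 N, or if a joint passes its speed limit or range.

ROBOT

A 6-joint arm with a two-finger parallel gripper is mounted at the origin on the work surface. World frame = base frame: x ahead of the robot, y to its left, z up, the work surface at z = 0. Lengths are in m, angles in rad, forces in N, time in s.
With the tool pointing down it reaches from about 0.3 to 0.875 m from the base axis. Payload 6.4 kg.
Tool frame: the origin (TCP) lies between the finger pads; the fingertips stand 19 mm ahead of it and the grasp point (between the pads) is the TCP (ctrl.tips_ahead is the z of the fingertips in the tool frame, in m); z points along the fingers, y is the line along which they close (so a half turn about z gives the same grasp; the last joint's range is limited). The gripper opens to 85 mm and grips with 20 to 120 N. Pads are 22 mm wide; open, the fingers measure 114 mm over their backs; the gripper's body (76 mm by 85 mm) begins 54 mm behind the grasp point. The pads swing forward as they close: fully open they stand 13 mm farther back than shut.
Start: joints at [0.969, 0.181, 1.607, -0, 1.354, -0.206], TCP at [0.222, 0.531, 0.216] pointing down, gripper open.
Joint ranges: [-2.99, 2.99], [-0.89, 2.07], [0.3, 2.58], [-1.14, 4.28], [0, 2.63], [-3.12, 3.12]. Speed limits (rad/s): [2.57, 2.57, 3.01, 3.14, 3.14, 3.14].

INTERFACE

Orientations are given as a unit quaternion [w, x, y, z].
In Python, from bench import readout, vision, ctrl gives the robot as it stands.
- The arm moves only by the tool play_rows, never from a script. Its arguments are lists of equal length, an entry for each row: "xyz": the shift along the tool's x, y, z in mm, a list of three; "rot": the turn, a rotation vector about the tool's x, y, z in rad, a list of three; "grip": the opening, from 0 (shut) to 1 (fully open). In form: {"xyz": [[x, y, z], ...], "rot": [[rx, ry, rz], ...], "grip": [grip, ...]}. A call has exactly 10 rows; each row is the pose to reach, as a shift and turn from the pose commanded when the call began, along the tool's axes at that moment; what a row does not reach only later rows make up. A row lasts 1/8 s, in which the tool goes at most 62.5 mm and 10.7 degrees, less where a joint would pass 70% of its speed; a pose out of reach is approached as far as the arm can. A call with a gripper value outside its range is refused whole. The fingers move at their own pace and stop on an object; the grip force is fixed at half the most. Time passes only in rows, so rows that repeat a pose let the fingers close, or fill a call up. It gives the time, the measured TCP pose, the force, the opening and the grip force at its end, in the units of the state.
- readout.get_obs(): the state, without advancing time (a new reading comes with each control period).
- vision.camera(name): name is "side" or "top"; returns a dict with "color" (420x560x3 uint8, red, green, blue), "depth" (420x560 float32, m along the optical axis (not along the pixel's ray), 0 where there is no reading), "camera_matrix" (3x3 intrinsics, pixels), "extrinsics" (4x4, takes a point from camera to world coordinates). Camera axes: x right, y down, z forward; pixel columns grow to the right and rows downward; lengths in m; the calibration is good to about 2 mm. A picture is of the moment at which its call begins.
- ctrl.hand_in(): hands the job in; it is judged then, once.
The state is a dict: "time_s": time; "q": joint angles; "dq": joint speeds; "joint_efforts": joint torques, N m; "eef_pos": TCP position; "eef_rot": TCP orientation; "wrist_force": force on the tool from outside, world axes, zero at the start; "torque": the same for the moment, N m; "opening": opening from 0.0 (shut) to 1.0 (fully open); "grasp_force": force on a finger pad.
Only numpy, scipy, OpenCV 4.12 (cv2) and the standard library are available. Lean on these libraries where they do the work, as an engineer would, in place of code of your own. Each camera call takes 0.05 s, during which the arm holds its last target. There are 200 camera calls.

## Working session

There is one attempt and no reset: what is moved stays moved. The work goes in short steps, Python scripts to look and compute and a tool call to move; the robot and the scene stay as the last step left them, time stands still between calls to the robot, and variables do not carry over. Pictures are saved under pics/ and viewed, at most 14 in all, crops included, and the job is handed in when it is done.

Besides the shell and the picture viewer there is one more tool, called after "Call:" as name(argument=value, ...) on one line, values as JSON. play_rows: Moves the arm, as the interface text tells. Its arguments: {"type":"object","properties":{"xyz":{"type":"array","items":{"type":"array","items":{"type":"number"}}},"rot":{"type":"array","items":{"type":"array","items":{"type":"number"}}},"grip":{"type":"array","items":{"type":"number"}}},"required":["xyz","rot","grip"]}

```bash
ls; mkdir -p pics; python3 - <<'E'
from bench import readout, vision, ctrl
import cv2, numpy as np
for n in ["top","side"]:
    c=vision.camera(n); cv2.imwrite(f"pics/{n}0.png",c["color"][:,:,::-1]); np.savez(f"{n}0.npz",**c)
    print(n,np.round(c["camera_matrix"],1).tolist(),np.round(c["extrinsics"],3).tolist())
o=readout.get_obs(); print(o["time_s"],o["eef_pos"],o["eef_rot"],o["opening"],ctrl.tips_ahead)
E
```

```text
pics
top [[426.5, 0.0, 278.2], [0.0, 426.5, 211.3], [0.0, 0.0, 1.0]] [[-0.018, -0.997, 0.072, 0.459], [-1.0, 0.018, -0.007, -0.008], [0.006, -0.072, -0.997, 1.198], [0.0, 0.0, 0.0, 1.0]]
side [[423.7, 0.0, 286.4], [0.0, 423.7, 211.2], [0.0, 0.0, 1.0]] [[0.937, -0.175, 0.304, 0.26], [-0.35, -0.517, 0.781, -0.784], [0.02, -0.838, -0.545, 0.631], [0.0, 0.0, 0.0, 1.0]]
0.1 [0.2213603  0.53012887 0.21548548] [-3.04409270e-04  1.96606253e-01  9.80482219e-01 -7.12545008e-04] 0.9999985597234473 0.019
```

View pics/top0.png

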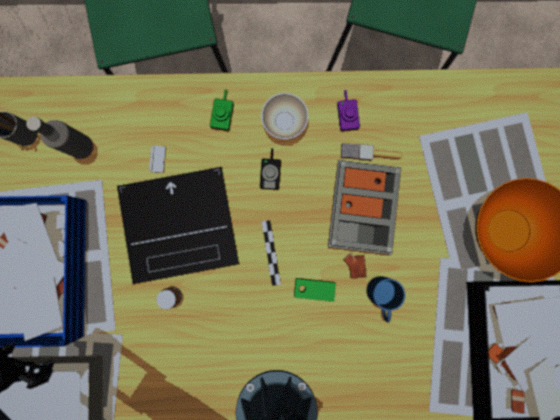

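View pics/side0.png

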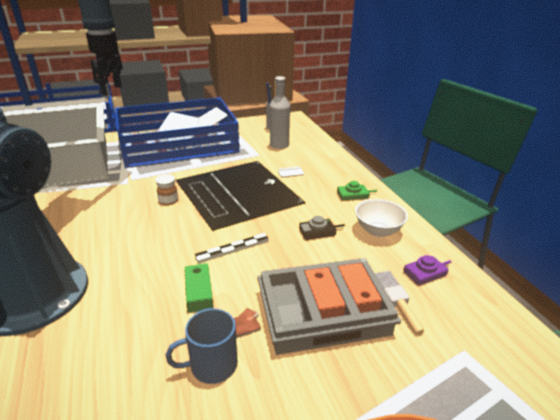

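```bash
cat > h.py <<'E'
import cv2, numpy as np
from scipy.spatial.transform import Rotation as R
def load(n): return dict(np.load(n+".npz"))
def snap(n,name=None):
    from bench import vision
    c=vision.camera(n)
    if name: cv2.imwrite(f"pics/{name}.png",c["color"][:,:,::-1])
    return c
def ray(c,px,z):
    px=np.atleast_2d(np.asarray(px,float)); K=c["camera_matrix"];E=c["extrinsics"]
    d=np.c_[(px-[K[0,2],K[1,2]])/[K[0,0],K[1,1]],np.ones(len(px))]@E[:3,:3].T
    o=E[:3,3]; return o+d*((z-o[2])/d[:,2])[:,None]
def pix(c,P):
    E=c["extrinsics"];p=(np.atleast_2d(P)-E[:3,3])@E[:3,:3];q=p@c["camera_matrix"].T
    return q[:,:2]/q[:,2:]
def cloud(c):
    d=c["depth"];v,u=np.indices(d.shape);K=c["camera_matrix"];E=c["extrinsics"]
    p=np.stack([(u-K[0,2])/K[0,0]*d,(v-K[1,2])/K[1,1]*d,d],-1)
    return p@E[:3,:3].T+E[:3,3]
def hsv(c): return cv2.cvtColor(c["color"],cv2.COLOR_RGB2HSV)
def blobs(m,amin=100,amax=1e5):
    m=m.astype(np.uint8)
    cs,_=cv2.findContours(m,cv2.RETR_EXTERNAL,cv2.CHAIN_APPROX_NONE)
    return [k[:,0,:] for k in cs if amin<cv2.contourArea(k)<amax]
def rect(c,k,z):
    "centre, (long,short), angle of long axis deg, on plane z"
    P=ray(c,k,z)[:,:2].astype(np.float32)
    (cx,cy),(w,h),a=cv2.minAreaRect(P*1000)
    if w<h: w,h,a=h,w,a+90
    return np.round([cx,cy,w,h,(a+90)%180-90],1)
def orange(c):
    H=hsv(c); return (H[...,0]<12)&(H[...,1]>150)&(H[...,2]>110)
E
python3 - <<'E'
from h import *
for n,win in (("top",(100,420,140,300)),("side",(150,410,155,345))):
    c=load(n+"0");H=hsv(c);W=cloud(c);box=np.zeros(H.shape[:2],bool);box[win[2]:win[3],win[0]:win[1]]=1
    print(n)
    for k in blobs(orange(c)&box,200): 
        x,y=k.mean(0).astype(int); print("orange",k.mean(0).round(),rect(c,k,.06),"depthz",W[y-3:y+4,x-3:x+4,2].round(4).mean())
    for k in blobs((H[...,2]<60)&box,300):
        x,y=k.mean(0).astype(int); print("dark",k.mean(0).round(),rect(c,k,.006),"z",np.median(W[y-3:y+4,x-3:x+4,2]).round(4))
    for k in blobs((H[...,1]<60)&(H[...,2]>150)&box,4): print("white",k.mean(0).round(1),cv2.contourArea(k),rect(c,k,.006))
t=load("top0");s=load("side0")
a=cv2.resize(t["color"][150:270,220:420],None,fx=4,fy=4,interpolation=cv2.INTER_CUBIC)
cv2.imwrite("pics/tc.png",a[...,::-1])
W=cloud(t)
for u in range(322,408,4): print(u,[int(1000*W[v,u,2]) for v in (180,207,232)])
E
```

```text
top
orange [362. 206.] [ 553.2 -239.6  108.6   50.5   81.8] depthz 0.06027142857142857
orange [364. 179.] [ 624.5 -249.9  108.6   50.1   82. ] depthz 0.06066326530612244
dark [177. 225.] [513.6 266.2 296.4 275.5 -80.4] z 0.0062
white [165.  295.8] 116.0 [319.5 300.   49.7  21.8  88.9]
white [277.8 279.5] 27.0 [356.1 -12.3  24.7  11.1  -1. ]
white [270.7 268.8] 23.5 [386.3   7.9  24.9  11.8   7.2]
white [273.9 257.1] 24.0 [416.9  -2.3  24.9  11.1  -1. ]
white [267.3 247.3] 25.5 [444.9  16.7  25.   11.1  -0.9]
white [270.6 236. ] 21.0 [476.7   5.1  22.3  11.2  -0.9]
white [263.7 225.7] 28.5 [506.2  25.5  26.7  11.5   8.5]
white [170.3 184.9] 8.5 [624.2 285.8  11.8  10.1 -45.2]
white [103.7 241. ] 607.0 [476.2 473.2 332.9  24.7   5.4]
white [155.2 159. ] 268.5 [701.7 325.3  75.8  39.1  -5.6]
white [366.3 150.7] 128.0 [ 713.7 -271.1   37.5   34.1   -1.8]
side
orange [322. 287.] [ 550.3 -252.7  126.2   50.2   81.8] depthz 0.05934285714285714
orange [360. 284.] [ 621.6 -262.8  125.3   49.2   82.3] depthz 0.05952244897959184
white [177.  340.7] 5.0 [ 266.1 -231.4   26.4    3.2   16.1]
white
[... 592 characters left out ...]
]
white [235.6 200.5] 8.0 [491.8 208.4  31.    4.8 -78.2]
white [165.7 198.7] 46.5 [309.1 281.1  41.3  26.9 -18.5]
white [227.2 191.2] 5.5 [482.1 266.5  38.4   5.  -78.2]
white [270.3 180.9] 21.5 [621.7 284.3  24.7  23.   53.8]
white [290.3 171. ] 183.5 [701.  327.4  78.6  60.3  -3.8]
white [199.  164.6] 923.5 [451.2 476.8 353.3 139.4  17.2]
322 [0, -3, 2]
326 [1, -1, 0]
330 [2, 0, 43]
334 [0, 42, 62]
338 [52, 62, 27]
342 [60, 61, 29]
346 [62, 61, 26]
350 [61, 57, 24]
354 [63, 61, 27]
358 [63, 58, 28]
362 [61, 59, 18]
366 [58, 61, 17]
370 [59, 57, 9]
374 [58, 63, 5]
378 [35, 61, 21]
382 [59, 25, 30]
386 [34, 39, 55]
390 [44, 54, 60]
394 [58, 60, 45]
398 [56, 3, 0]
402 [3, 0, 0]
406 [2, 0, 0]
```

View pics/tc.png

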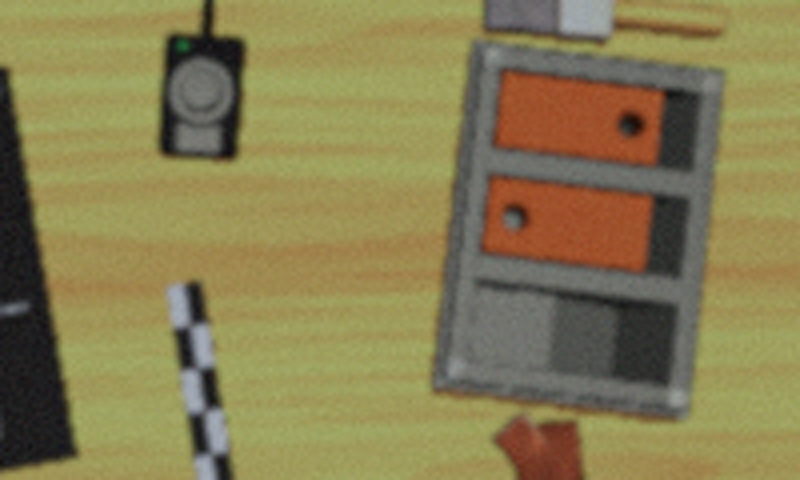

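Tray: the thumb wells are towards world −y (crop right, x≈680). The far weight has its hole over the well (628,125) and the middle one has its hole at the other end (513,217). The near nest is empty, so two weights are present. The remote is at (202,90) in the crop.

```bash
python3 - <<'E'
from h import *
for n,btn,win in (("top",(270,172),(118,242,165,287)),("side",(318,221),(176,303,160,227))):
    c=load(n+"0");W=cloud(c);G=cv2.cvtColor(c["color"],cv2.COLOR_RGB2GRAY)
    m=np.zeros(G.shape,np.uint8);m[win[2]:win[3],win[0]:win[1]]=1
    blk=cv2.morphologyEx(((G<75)*m).astype(np.uint8),cv2.MORPH_CLOSE,np.ones((7,7)))
    k=max(blobs(blk),key=cv2.contourArea); print(n,"board",rect(c,k,.006))
    q=cv2.approxPolyDP(cv2.convexHull(k),8,True)[:,0]; print(ray(c,q,.006)[:,:2].round(3).tolist())
    ins=cv2.erode(cv2.fillPoly(np.zeros_like(blk),[k],1),np.ones((7,7)))
    th=cv2.morphologyEx(G,cv2.MORPH_TOPHAT,np.ones((7,7)))
    for b in blobs((th>22)&(ins>0),3): print(" print",b.mean(0).round(1),rect(c,b,.006))
    u,v=btn; print("btn",ray(c,[btn],.044)[0].round(4),"z",np.sort(W[v-3:v+4,u-3:u+4,2].ravel())[[5,24,43]].round(4))
    H=hsv(c); k=np.vstack(blobs((H[...,1]<60)&(H[...,2]>140)&(cv2.rectangle(np.zeros_like(G),(260,215),(284,290),1,-1)>0 if n=="top" else cv2.rectangle(np.zeros_like(G),(192,232),(272,262),1,-1)>0),4))
    print("scale",rect(c,k,.012), "z",np.median(W[k[:,1],k[:,0],2]).round(4))
E
```

```text
top board [514.1 266.6 298.  277.9 -80.4]
[[0.674, 0.143], [0.404, 0.098], [0.354, 0.388], [0.625, 0.432]]
 print [182.9 258. ] [420.  251.4 205.8  46.9 -80.5]
 print [178.3 235. ] [484.3 262.5 273.8  10.6 -80.4]
 print [170.8 187.8] [617.1 283.   32.1  29.7  44.8]
btn [0.6507 0.0044 0.044 ] z [0.0415 0.0443 0.0475]
scale [431.3   6.9 179.5  26.7   8.2] z 0.0121
side board [510.7 258.5 290.5 271.7 -80.3]
[[0.666, 0.141], [0.401, 0.108], [0.358, 0.378], [0.612, 0.414]]
 print [208.3 198.9] [420.1 248.9 208.2  48.8 -80.3]
 print [268.5 181.9] [616.5 285.4  37.4  30.1  71.6]
 print [230.7 194.9] [484.9 249.5 246.7  14.2 -80.6]
btn [ 0.6447 -0.0097  0.044 ] z [0.0361 0.0416 0.0444]
scale [430.8   2.8 182.3  35.5   8.4] z 0.01
```

```bash
cat > to.py <<'E'
import sys
from h import *
from bench import readout
# args: groups x,y,z(mm),yaw(deg of tool y),tilt(deg about tool y)
o=readout.get_obs(); p=o["eef_pos"]*1000; w,*v=o["eef_rot"]; R0=R.from_quat([*v,w])
for a in sys.argv[1:]:
    x,y,z,yaw,*t=map(float,a.split(","))
    ya=np.radians(yaw); Y=np.array([np.cos(ya),np.sin(ya),0]);Z=np.array([0,0,-1.]);X=np.cross(Y,Z)
    Rt=R.from_matrix(np.c_[X,Y,Z])
    if t: Rt=Rt*R.from_euler("y",t[0],degrees=True)
    print(a,"xyz",R0.inv().apply(np.array([x,y,z])-p).round(1).tolist(),"rot",(R0.inv()*Rt).as_rotvec().round(3).tolist())
print("t",o["time_s"].round(2),"p",p.round(1),"yaw",np.degrees(np.arctan2(*R0.as_matrix()[[1,0],1])).round(1),"open",o["opening"].round(3),"F",np.round(o["wrist_force"],1),"gf",np.round(o["grasp_force"],1))
E
python3 to.py 431,7,120,98.3 431,7,22,98.3
```

```text
431,7,120,98.3 xyz [-395.1, -401.7, 96.0] rot [-0.001, -0.001, -0.541]
431,7,22,98.3 xyz [-395.2, -401.6, 194.0] rot [-0.001, -0.001, -0.541]Traceback (most recent call last):
  File "to.py", line 12, in <module>
    print("t",o["time_s"].round(2),"p",p.round(1),"yaw",np.degrees(np.arctan2(*R0.as_matrix()[[1,0],1])).round(1),"open",o["opening"].round(3),"F",np.round(o["wrist_force"],1),"gf",np.round(o["grasp_force"],1))
              ^^^^^^^^^^^^^^^^^
AttributeError: 'float' object has no attribute 'round'
```

Call:
play_rows(xyz=[[-395,-402,96],[-395,-402,96],[-395,-402,96],[-395,-402,96],[-395,-402,96],[-395,-402,96],[-395,-402,96],[-395,-402,96],[-395,-402,96],[-395,-402,96]], rot=[[0,0,-0.541],[0,0,-0.541],[0,0,-0.541],[0,0,-0.541],[0,0,-0.541],[0,0,-0.541],[0,0,-0.541],[0,0,-0.541],[0,0,-0.541],[0,0,-0.541]], grip=[0.6,0.6,0.6,0.6,0.6,0.6,0.6,0.6,0.6,0.6])

```text
time_s: 1.35
eef_pos: [0.4316, 0.0043, 0.1197]
eef_rot: [-0.0, -0.071, 0.997, -0.0]
wrist_force: [-0.3, 0.4, 0.1]
opening: 0.605
grasp_force: 0.0
```

```bash
sed -i 's/o\["time_s"\].round(2)/round(float(o["time_s"]),2)/; s/o\["opening"\].round(3)/round(float(o["opening"]),3)/' to.py; python3 to.py 431,7,120,98.3 431,7,22,98.3
```

```text
431,7,120,98.3 xyz [0.2, 2.7, -0.3] rot [-0.0, -0.001, -0.003]
431,7,22,98.3 xyz [0.2, 2.7, 97.7] rot [-0.0, -0.001, -0.003]
t 1.35 p [431.6   4.3 119.7] yaw 98.1 open 0.605 F [-0.3  0.4  0.1] gf 0.0
```

Call:
play_rows(xyz=[[0,0,40],[0,0,75],[0,0,98],[0,0,98],[0,0,98],[0,0,98],[0,0,98],[0,0,98],[0,0,98],[0,0,98]], rot=[[0,0,0],[0,0,0],[0,0,0],[0,0,0],[0,0,0],[0,0,0],[0,0,0],[0,0,0],[0,0,0],[0,0,0]], grip=[0.6,0.6,0.6,0.6,0.1,0.1,0.1,0.1,0.1,0.1])

```text
time_s: 2.6
eef_pos: [0.4312, 0.0074, 0.0223]
eef_rot: [0.0, -0.073, 0.997, -0.0]
wrist_force: [0.4, 0.6, 0.1]
opening: 0.096
grasp_force: 0.0
```

```bash
python3 to.py 431,7,120,98.3 420,251,120,9.6 420,251,29,9.6
```

```text
431,7,120,98.3 xyz [0.2, -0.3, -97.7] rot [-0.0, 0.0, 0.0]
420,251,120,9.6 xyz [-24.2, 242.7, -97.7] rot [-0.0, 0.0, 1.548]
420,251,29,9.6 xyz [-24.2, 242.7, -6.7] rot [-0.0, 0.0, 1.548]
t 2.6 p [431.2   7.4  22.3] yaw 98.3 open 0.096 F [0.4 0.6 0.1] gf 0.0
```

```bash
python3 - <<'E'
from h import *
s=snap("side","s1");t=snap("top","t1")
a=cv2.resize(s["color"][170:300,130:330],None,fx=3,fy=3);b=cv2.resize(t["color"][180:310,170:370],None,fx=3,fy=3)
cv2.imwrite("pics/c1.png",cv2.resize(np.vstack([a,b])[...,::-1],None,fx=.75,fy=.75))
E
```

```text
(no output)
```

View pics/c1.png

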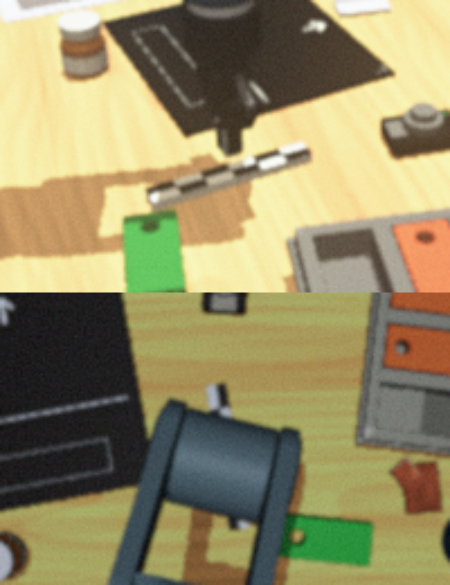

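The gripper closed beside the scale: it was knocked aside towards −y. In the side crop it now spans about (150,195) to (308,152).

```bash
python3 - <<'E'
from h import *
c=snap("side");H=hsv(c);G=np.zeros(H.shape[:2],np.uint8);cv2.rectangle(G,(190,232),(275,264),1,-1)
bs=blobs((H[...,1]<70)&(H[...,2]>140)&(G>0),6)
for b in bs: print(rect(c,b,.012),ray(c,[b.mean(0)],.012)[0].round(4))
print(rect(c,np.vstack(bs),.012))
t=snap("top")
H=hsv(t)
for b in blobs((H[...,1]<70)&(H[...,2]>140),8):
    q=ray(t,[b.mean(0)],.012)[0]
    if .33<q[0]<.53 and -.06<q[1]<.06: print("top",q.round(4))
E
python3 to.py 431,7,60,98.3
```

```text
[430.3   2.6 183.7  39.6   9.3] [ 0.4283 -0.0028  0.012 ]
[430.3   2.6 183.7  39.6   9.3]
top [ 0.3463 -0.0119  0.012 ]
top [0.4859 0.0067 0.012 ]
top [0.5053 0.0247 0.012 ]
431,7,60,98.3 xyz [0.2, -0.3, -37.8] rot [0.0, -0.0, 0.0]
t 2.8 p [431.1   7.3  22.2] yaw 98.3 open 0.099 F [ 0.5 -0.2  0.2] gf 0.0
```

```bash
python3 - <<'E'
from h import *
c=load("side0")
for z in (0,.003,.012,.022,.05): print(z,pix(c,[.431,.0073,z]).round(1))
c=snap("side"); a=cv2.resize(c["color"][190:275,180:280],None,fx=6,fy=6,interpolation=cv2.INTER_CUBIC); cv2.imwrite("pics/c2.png",a[...,::-1])
print((cloud(c)[215:256:3,232]*1000).round().tolist())
E
```

```text
0 [[232.4 248.6]]
0.003 [[232.3 247.6]]
0.012 [[232.1 244.6]]
0.022 [[231.9 241.3]]
0.05 [[231.3 231.7]]
[[432.0, -6.0, 105.0], [430.0, -13.0, 102.0], [425.0, -35.0, 109.0], [425.0, -31.0, 98.0], [424.0, -33.0, 91.0], [429.0, -12.0, 68.0], [428.0, -14.0, 61.0], [428.0, -12.0, 51.0], [428.0, -11.0, 42.0], [437.0, 36.0, -2.0], [430.0, 5.0, 13.0], [428.0, -2.0, 10.0], [426.0, -9.0, 6.0], [425.0, -12.0, -0.0]]
```

View pics/c2.png

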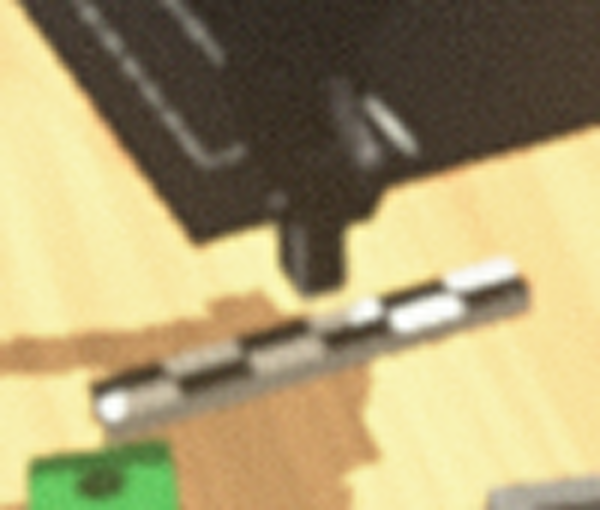

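The image shows the fingertips about 35 mm above the table, at full-image pixel (232,239), although the readout puts the TCP at 22 mm. I'll descend a little and measure again.

Call:
play_rows(xyz=[[0,0,0],[0,0,0],[0,0,4],[0,0,8],[0,0,10],[0,0,10],[0,0,10],[0,0,10],[0,0,10],[0,0,10]], rot=[[0,0,0],[0,0,0],[0,0,0],[0,0,0],[0,0,0],[0,0,0],[0,0,0],[0,0,0],[0,0,0],[0,0,0]], grip=[0.6,0.6,0.6,0.6,0.6,0.6,0.6,0.6,0.6,0.6])

```text
time_s: 4.1
eef_pos: [0.4312, 0.0073, 0.0123]
eef_rot: [0.0, -0.073, 0.997, -0.0]
wrist_force: [-0.8, -0.3, -0.9]
opening: 0.599
grasp_force: 0.0
```

```bash
python3 - <<'E'
from h import *
c=snap("side"); a=cv2.resize(c["color"][190:275,180:280],None,fx=6,fy=6,interpolation=cv2.INTER_CUBIC); cv2.imwrite("pics/c3.png",a[...,::-1])
P=(cloud(c)*1000).round()
for u in (226,229,232,235): print(u,[P[r,u].tolist() for r in range(233,254,3)])
E
python3 to.py
```

```text
226 [[423.0, 30.0, 32.0], [429.0, 63.0, -1.0], [426.0, 50.0, -0.0], [423.0, 40.0, -2.0], [417.0, 11.0, 12.0], [415.0, 2.0, 10.0], [412.0, -10.0, 11.0]]
229 [[430.0, 31.0, 30.0], [436.0, 61.0, -1.0], [433.0, 50.0, -2.0], [430.0, 37.0, -1.0], [423.0, 8.0, 12.0], [421.0, -0.0, 10.0], [419.0, -8.0, 7.0]]
232 [[424.0, -29.0, 73.0], [425.0, -24.0, 61.0], [425.0, -23.0, 52.0], [425.0, -21.0, 41.0], [425.0, -21.0, 33.0], [427.0, -7.0, 13.0], [426.0, -9.0, 6.0]]
235 [[427.0, -47.0, 85.0], [427.0, -47.0, 77.0], [430.0, -31.0, 56.0], [429.0, -32.0, 48.0], [430.0, -29.0, 37.0], [434.0, -7.0, 11.0], [433.0, -8.0, 4.0]]
t 4.15 p [431.2   7.3  12.4] yaw 98.3 open 0.6 F [-0.  -0.2 -0.5] gf 0.0
```

View pics/c3.png

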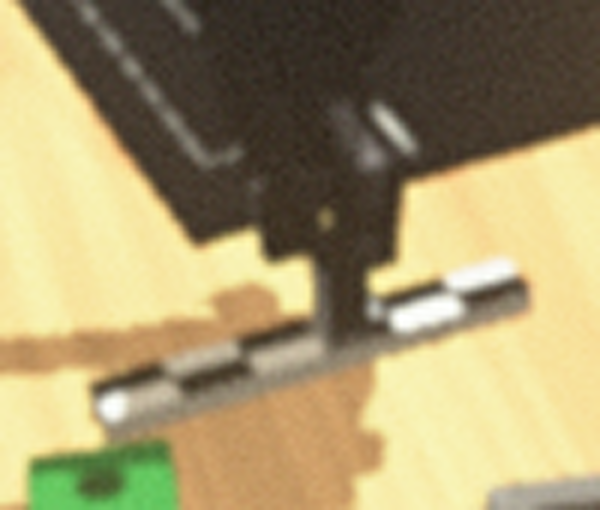

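Call:
play_rows(xyz=[[0,0,8],[0,0,14],[0,0,18],[0,0,20],[0,0,22],[0,0,22],[0,0,22],[0,0,22],[0,0,22],[0,0,22]], rot=[[0,0,0],[0,0,0],[0,0,0],[0,0,0],[0,0,0],[0,0,0],[0,0,0],[0,0,0],[0,0,0],[0,0,0]], grip=[0.6,0.6,0.6,0.6,0.6,0.1,0.1,0.1,0.1,0.1])

```text
time_s: 5.4
eef_pos: [0.4314, 0.0073, -0.0093]
eef_rot: [0.0, -0.073, 0.997, -0.0]
wrist_force: [-1.4, -0.3, 5.6]
opening: 0.268
grasp_force: 59.4
```

```bash
python3 to.py; python3 - <<'E'
from h import *
c=snap("side"); a=cv2.resize(c["color"][190:275,180:280],None,fx=6,fy=6,interpolation=cv2.INTER_CUBIC); cv2.imwrite("pics/c4.png",a[...,::-1])
P=(cloud(c)*1000).round()
for u in (229,232,235): print(u,[P[r,u].tolist() for r in range(239,258,3)])
E
```

```text
t 5.4 p [431.4   7.3  -9.3] yaw 98.3 open 0.268 F [-1.4 -0.3  5.6] gf 59.4
229 [[426.0, 14.0, 25.0], [426.0, 16.0, 15.0], [424.0, 8.0, 12.0], [421.0, -3.0, 12.0], [419.0, -8.0, 8.0], [418.0, -11.0, 1.0], [417.0, -16.0, -4.0]]
232 [[425.0, -21.0, 50.0], [426.0, -14.0, 36.0], [426.0, -13.0, 27.0], [426.0, -13.0, 19.0], [425.0, -14.0, 11.0], [425.0, -13.0, 1.0], [423.0, -21.0, -2.0]]
235 [[427.0, -43.0, 65.0], [428.0, -40.0, 55.0], [431.0, -22.0, 32.0], [432.0, -18.0, 20.0], [432.0, -17.0, 11.0], [432.0, -13.0, -1.0], [429.0, -24.0, -1.0]]
```

Call:
play_rows(xyz=[[0,0,-20],[0,0,-60],[0,0,-80],[0,0,-80],[0,0,-80],[0,0,-80],[0,0,-80],[0,0,-80],[0,0,-80],[0,0,-80]], rot=[[0,0,0],[0,0,0],[0,0,0.15],[0,0,0.3],[0,0,0.45],[0,0,0.6],[0,0,0.75],[0,0,0.9],[0,0,0.9],[0,0,0.9]], grip=[0.1,0.1,0.1,0.1,0.1,0.1,0.1,0.1,0.1,0.1])

```text
time_s: 6.7
eef_pos: [0.4311, 0.0074, 0.0702]
eef_rot: [-0.0, 0.367, 0.93, -0.0]
wrist_force: [0.4, 0.7, -1.1]
opening: 0.273
grasp_force: 59.0
```

```bash
python3 to.py 420,251,70,9.6 420,251,-3,9.6; python3 - <<'E'
from h import *
c=snap("side"); P=(cloud(c)*1000)
t=snap("top","t5"); s=c; cv2.imwrite("pics/c5.png",np.hstack([cv2.resize(s["color"][130:330,130:330],None,fx=2,fy=2),cv2.resize(t["color"][130:330,130:330],None,fx=2,fy=2)])[...,::-1])
E
```

```text
420,251,70,9.6 xyz [174.5, 170.4, 0.2] rot [-0.0, -0.0, 0.651]
420,251,-3,9.6 xyz [174.5, 170.4, 73.2] rot [-0.0, -0.0, 0.651]
t 6.7 p [431.1   7.4  70.2] yaw 46.9 open 0.273 F [ 0.4  0.7 -1.1] gf 59.0
```

View pics/c5.png

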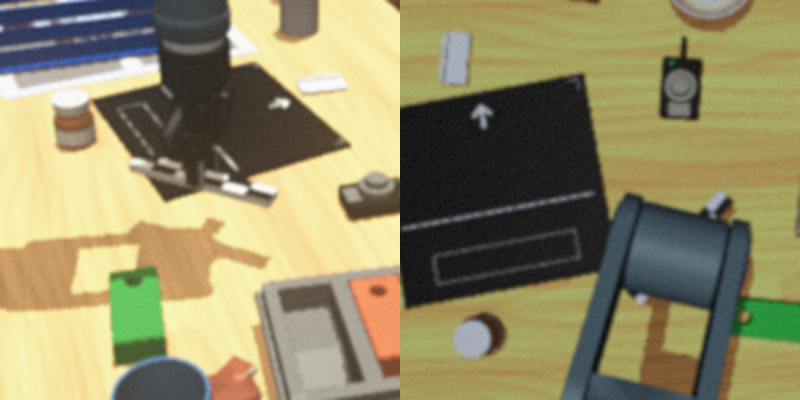

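The picture shows the scale held at its middle (side crop (200,180)), clear of the table. Next I'll carry it to the outline.

Call:
play_rows(xyz=[[58,57,0],[116,114,0],[175,170,0],[175,170,0],[175,170,30],[175,170,50],[175,170,60],[175,170,68],[175,170,73],[175,170,73]], rot=[[0,0,0.17],[0,0,0.34],[0,0,0.51],[0,0,0.651],[0,0,0.651],[0,0,0.651],[0,0,0.651],[0,0,0.651],[0,0,0.651],[0,0,0.651]], grip=[0.1,0.1,0.1,0.1,0.1,0.1,0.1,0.1,0.1,0.1])

```text
time_s: 8.05
eef_pos: [0.4204, 0.2508, -0.0026]
eef_rot: [0.0, 0.647, 0.763, 0.0]
wrist_force: [-0.3, -0.3, -0.8]
opening: 0.263
grasp_force: 59.1
```

Call:
play_rows(xyz=[[0,0,0],[0,0,0],[0,0,0],[0,0,0],[0,0,-20],[0,0,-50],[0,0,-100],[0,0,-130],[0,0,-130],[0,0,-130]], rot=[[0,0,0],[0,0,0],[0,0,0],[0,0,0],[0,0,0],[0,0,0],[0,0,0],[0,0,0],[0,0,0],[0,0,0]], grip=[0.1,0.5,0.5,0.5,0.5,0.5,0.5,0.5,0.5,0.5])

```text
time_s: 9.3
eef_pos: [0.4195, 0.2509, 0.1265]
eef_rot: [-0.0, 0.646, 0.763, -0.0]
wrist_force: [-0.2, 0.2, -0.2]
opening: 0.498
grasp_force: 0.0
```

```bash
python3 to.py; python3 - <<'E'
import numpy as np
a=np.radians(82);y=np.array([np.cos(a),np.sin(a)])
for n,c in (("B",[553.2,-239.6]),("A",[624.5,-249.9])):
    for l,d in (("press",-48.6),("grip",28.4)): print(n,l,(np.array(c)+d*y).round(1))
E
```

```text
t 9.3 p [419.5 250.9 126.5] yaw 9.5 open 0.498 F [-0.2  0.2 -0.2] gf 0.0
B press [ 546.4 -287.7]
B grip [ 557.2 -211.5]
A press [ 617.7 -298. ]
A grip [ 628.5 -221.8]
```

```bash
python3 to.py 546,-288,80,-8
```

```text
546,-288,80,-8 xyz [-552.4, 36.3, 46.5] rot [-0.001, 0.0, 0.305]
t 9.3 p [419.5 250.9 126.5] yaw 9.5 open 0.498 F [-0.2  0.2 -0.2] gf 0.0
```

Call:
play_rows(xyz=[[-60,4,0],[-120,8,0],[-180,12,0],[-240,16,0],[-300,20,0],[-360,24,0],[-420,28,0],[-480,32,0],[-553,36,0],[-553,36,20]], rot=[[0,0,0.05],[0,0,0.1],[0,0,0.15],[0,0,0.2],[0,0,0.25],[0,0,0.3],[0,0,0.305],[0,0,0.305],[0,0,0.305],[0,0,0.305]], grip=[0,0,0,0,0,0,0,0,0,0])

```text
time_s: 10.55
eef_pos: [0.5469, -0.2932, 0.1066]
eef_rot: [0.001, 0.756, 0.654, -0.0]
wrist_force: [-0.1, 0.4, -0.4]
opening: 0.001
grasp_force: 0.0
```

```bash
python3 to.py 546,-288,60,-8; python3 - <<'E'
from h import *
s=snap("side");t=snap("top"); cv2.imwrite("pics/c6.png",np.hstack([cv2.resize(s["color"][200:350,240:440],None,fx=2,fy=2),cv2.resize(t["color"][150:300,120:420],None,fx=1.33,fy=2)[:,:399]])[...,::-1])
bs=blobs((hsv(t)[...,1]<70)&(hsv(t)[...,2]>140),8)
bs=[b for b in bs if (abs(ray(t,[b.mean(0)],.018)[0][:2]-[.42,.251])<[.06,.11]).all()]
print(rect(t,np.vstack(bs),.018)); P=cloud(s)*1000
for u in range(326,350,4): print(u,[P[r,u].round().tolist() for r in range(255,330,8)])
E
```

```text
546,-288,60,-8 xyz [5.1, -1.7, 46.6] rot [0.001, 0.002, -0.004]
t 10.55 p [ 546.9 -293.2  106.6] yaw -8.2 open 0.001 F [-0.1  0.4 -0.4] gf 0.0
[421.1 251.4 177.4  23.7 -80.5]
326 [[634.0, -86.0, -2.0], [520.0, -301.0, 176.0], [576.0, -202.0, 60.0], [566.0, -222.0, 59.0], [556.0, -244.0, 60.0], [546.0, -264.0, 61.0], [538.0, -282.0, 59.0], [533.0, -294.0, 52.0], [522.0, -318.0, 59.0], [517.0, -329.0, 52.0]]
330 [[536.0, -284.0, 176.0], [529.0, -298.0, 171.0], [534.0, -292.0, 146.0], [533.0, -297.0, 133.0], [563.0, -246.0, 60.0], [555.0, -265.0, 59.0], [545.0, -286.0, 60.0], [541.0, -294.0, 49.0], [528.0, -321.0, 60.0], [523.0, -333.0, 54.0]]
334 [[530.0, -308.0, 195.0], [533.0, -305.0, 176.0], [539.0, -298.0, 150.0], [538.0, -302.0, 135.0], [571.0, -249.0, 60.0], [562.0, -267.0, 58.0], [553.0, -286.0, 58.0], [549.0, -296.0, 48.0], [535.0, -323.0, 60.0], [531.0, -332.0, 50.0]]
338 [[537.0, -309.0, 194.0], [540.0, -306.0, 174.0], [542.0, -305.0, 155.0], [544.0, -305.0, 137.0], [579.0, -250.0, 58.0], [569.0, -270.0, 58.0], [559.0, -291.0, 60.0], [557.0, -296.0, 46.0], [541.0, -326.0, 60.0], [538.0, -334.0, 49.0]]
342 [[557.0, -288.0, 173.0], [547.0, -307.0, 173.0], [549.0, -307.0, 154.0], [552.0, -306.0, 135.0], [586.0, -253.0, 59.0], [576.0, -272.0, 58.0], [566.0, -292.0, 59.0], [565.0, -298.0, 44.0], [549.0, -327.0, 58.0], [546.0, -335.0, 47.0]]
346 [[549.0, -313.0, 194.0], [555.0, -308.0, 171.0], [559.0, -304.0, 149.0], [604.0, -235.0, 59.0], [593.0, -256.0, 59.0], [584.0, -275.0, 59.0], [574.0, -294.0, 59.0], [572.0, -300.0, 44.0], [555.0, -331.0, 60.0], [554.0, -335.0, 44.0]]
```

View pics/c6.png

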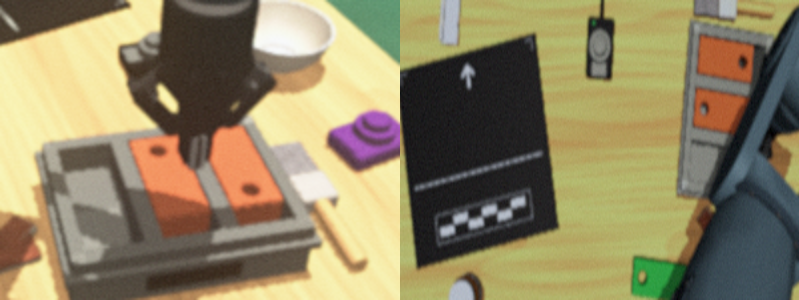

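Scale is in its outline in the top view (right half, (485,215)). The shut fingers stand over the weight in the middle nest. Next I'll press, a step at a time.

Call:
play_rows(xyz=[[0,0,20],[0,0,40],[0,0,45],[0,0,47],[0,0,49],[0,0,51],[0,0,53],[0,0,55],[0,0,55],[0,0,55]], rot=[[0,0,0],[0,0,0],[0,0,0],[0,0,0],[0,0,0],[0,0,0],[0,0,0],[0,0,0],[0,0,0],[0,0,0]], grip=[0,0,0,0,0,0,0,0,0,0])

```text
time_s: 11.9
eef_pos: [0.5465, -0.2885, 0.0523]
eef_rot: [-0.0, 0.755, 0.656, 0.0]
wrist_force: [-0.2, 0.6, -1.1]
opening: 0.001
grasp_force: 0.0
```

```bash
python3 to.py; cat > look.py <<'E'
from h import *
s=snap("side");P=cloud(s)*1000
for k in blobs(orange(s),150): print("side orange",k.mean(0).round(),rect(s,k,.06))
# profile of weight B along its axis (tray y), from side depth
def prof(cx,cy):
    a=np.radians(82);Y=np.array([np.cos(a),np.sin(a)]);X=np.array([Y[1],-Y[0]])
    q=(P[...,:2]-[cx,cy]);u=q@Y+11.6;v=q@X
    m=orange(s)&(abs(v)<22)
    for y in range(-45,65,10):
        k=m&(abs(u-y)<4); 
        if k.sum()>4: print(y,np.percentile(P[k][:,2],[50,90]).round(1),int(k.sum()))
import sys; prof(*map(float,sys.argv[1:3]))
E
python3 look.py 553.2 -239.6; python3 - <<'E'
from h import *
s=snap("side");P=cloud(s)*1000;H=hsv(s)
m=(H[...,2]<60)&(abs(P[...,0]-546)<16)&(abs(P[...,1]+300)<18)&(P[...,2]>40)
print("lowest finger",np.sort(P[m][:,2])[[0,3,6,10]].round())
E
```

```text
t 11.9 p [ 546.5 -288.5   52.3] yaw -8.0 open 0.001 F [-0.2  0.6 -1.1] gf 0.0
side orange [326. 301.] [ 547.8 -266.6   99.2   49.9   82.6]
side orange [367. 293.] [ 619.4 -275.9   98.9   50.1   82.3]
-45 [50.1 59. ] 206
-35 [59.4 60.6] 39
-25 [59.5 60.4] 29
-15 [59.  60.3] 26
-5 [59.6 60.9] 27
5 [59.7 60.6] 15
15 [59.3 59.7] 8
45 [57.6 60.3] 9
55 [58.4 60.5] 17
lowest finger [77. 82. 84. 86.]
```

Call:
play_rows(xyz=[[0,0,6],[0,0,12],[0,0,16],[0,0,20],[0,0,23],[0,0,26],[0,0,28],[0,0,30],[0,0,30],[0,0,30]], rot=[[0,0,0],[0,0,0],[0,0,0],[0,0,0],[0,0,0],[0,0,0],[0,0,0],[0,0,0],[0,0,0],[0,0,0]], grip=[0,0,0,0,0,0,0,0,0,0])

```text
time_s: 13.25
eef_pos: [0.5484, -0.2911, 0.028]
eef_rot: [0.003, 0.755, 0.656, -0.0]
wrist_force: [-11.0, 3.0, 31.7]
opening: 0.001
grasp_force: 13.9
```

```bash
python3 to.py;python3 look.py 553.2 -239.6
```

```text
t 13.25 p [ 548.4 -291.1   28. ] yaw -8.0 open 0.001 F [-11.    3.   31.7] gf 13.9
side orange [369. 296.] [ 618.  -286.8   78.5   49.9   81.6]
-45 [38.6 40.5] 38
-35 [42.3 44.5] 35
-25 [47.5 49.4] 34
-15 [51.3 53.6] 15
5 [62.8 63.7] 13
15 [66.6 68.5] 23
```

Call:
play_rows(xyz=[[0,0,-10],[0,0,-40],[0,0,-90],[0,0,-90],[-120,0,-90],[-120,0,-90],[-120,0,-90],[-120,0,-90],[-120,0,-90],[-120,0,-90]], rot=[[0,0,0],[0,0,0],[0,0,0],[0,0,0],[0,0,0],[0,0,0],[0,0,0],[0,0,0],[0,0,0],[0,0,0]], grip=[0,0,0,0,0,0,0,0,0,0])

```text
time_s: 14.55
eef_pos: [0.5302, -0.406, 0.1122]
eef_rot: [-0.0, 0.754, 0.657, 0.0]
wrist_force: [-0.1, 0.4, -0.1]
opening: -0.002
grasp_force: 0.0
```

```bash
python3 to.py 557.5,-210,120,-8;python3 look.py 553.2 -239.6; python3 - <<'E'
from h import *
t=snap("top")
for k in blobs(orange(t),150): print("top orange",k.mean(0).round(),rect(t,k,.06))
E
```

```text
557.5,-210,120,-8 xyz [197.9, 0.0, -7.8] rot [-0.0, -0.0, 0.001]
t 14.55 p [ 530.2 -406.   112.2] yaw -7.9 open -0.002 F [-0.1  0.4 -0.1] gf 0.0
side orange [322. 290.] [ 549.5 -252.   129.5   51.6   77.1]
-45 [38.6 40.7] 43
-35 [42.2 44.1] 66
-25 [47.3 49.4] 44
-15 [52.  53.9] 37
-5 [55.9 58.6] 30
5 [62.6 64.8] 23
15 [66.9 69. ] 48
25 [71.3 73.4] 36
35 [75.7 78.2] 64
top orange [356. 266.] [ 391.2 -215.8   55.4   50.3   -1. ]
top orange [364. 206.] [ 552.  -247.9  101.8   50.2   80.2]
top orange [540. 236.] [ 475.9 -715.3  266.9  139.2  -15.2]
top orange [364. 179.] [ 624.5 -250.   108.2   49.9   81.8]
```

Call:
play_rows(xyz=[[60,0,0],[120,0,0],[180,0,0],[197,0,0],[197,0,20],[197,0,40],[197,0,55],[197,0,65],[197,0,65],[197,0,65]], rot=[[0,0,0],[0,0,0],[0,0,0],[0,0,0],[0,0,0],[0,0,0],[0,0,0],[0,0,0],[0,0,0],[0,0,0]], grip=[0.78,0.78,0.78,0.78,0.78,0.78,0.78,0.78,0.78,0.78])

```text
time_s: 15.9
eef_pos: [0.5576, -0.2128, 0.0477]
eef_rot: [0.0, 0.755, 0.656, 0.0]
wrist_force: [0.8, 0.2, 0.7]
opening: 0.783
grasp_force: 0.0
```

```bash
python3 to.py 557.5,-211,40,-8; python3 - <<'E'
from h import *
s=snap("side");P=cloud(s)*1000;H=hsv(s)
m=(H[...,2]<60)&(abs(P[...,0]-557)<65)&(abs(P[...,1]+215)<25)&(P[...,2]>62)
q=P[m]
for lo,hi in ((490,557),(557,625)):
    r=q[(q[:,0]>lo)&(q[:,0]<hi)]; r=r[np.argsort(r[:,2])]; print(r[[0,2,5,9,15]].round().tolist() if len(r)>16 else r)
cv2.imwrite("pics/c7.png",cv2.resize(s["color"][200:350,240:440],None,fx=3,fy=3)[...,::-1])
E
```

```text
557.5,-211,40,-8 xyz [1.7, -0.4, 7.7] rot [0.001, 0.0, -0.001]
t 15.9 p [ 557.6 -212.8   47.7] yaw -8.0 open 0.783 F [0.8 0.2 0.7] gf 0.0
[[514.0, -215.0, 89.0], [512.0, -215.0, 94.0], [511.0, -216.0, 100.0], [514.0, -222.0, 117.0], [496.0, -217.0, 120.0]]
[[590.0, -224.0, 75.0], [592.0, -216.0, 78.0], [592.0, -214.0, 82.0], [592.0, -213.0, 86.0], [591.0, -218.0, 96.0]]
```

View pics/c7.png

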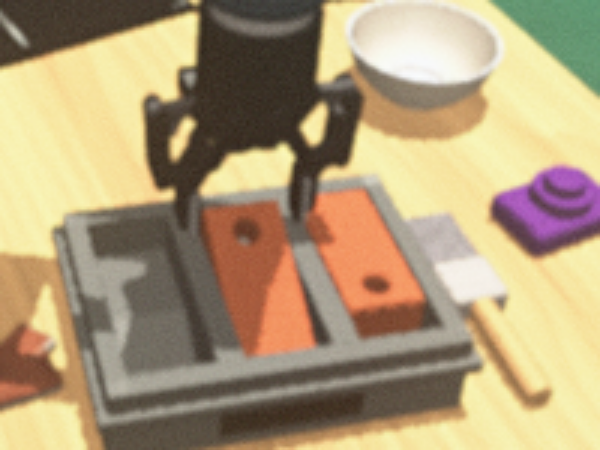

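The fingers straddle the raised end (pixels (185,215) and (300,205)), still about 12 mm above the rib. I'll lower a bit and close.

Call:
play_rows(xyz=[[0,0,4],[0,0,8],[0,0,10],[0,0,10],[0,0,10],[0,0,10],[0,0,10],[0,0,10],[0,0,10],[0,0,10]], rot=[[0,0,0],[0,0,0],[0,0,0],[0,0,0],[0,0,0],[0,0,0],[0,0,0],[0,0,0],[0,0,0],[0,0,0]], grip=[0.78,0.78,0.78,0.78,0.5,0.4,0.4,0.4,0.4,0.4])

```text
time_s: 17.2
eef_pos: [0.5578, -0.2132, 0.0418]
eef_rot: [0.001, 0.754, 0.656, -0.001]
wrist_force: [-12.8, 5.3, 31.8]
opening: 0.595
grasp_force: 76.2
```

```bash
python3 to.py; python3 - <<'E'
from h import *
s=snap("side");P=cloud(s)*1000;H=hsv(s)
m=(H[...,2]<60)&(abs(P[...,0]-557)<65)&(abs(P[...,1]+215)<25)&(P[...,2]>55)
q=P[m]
for lo,hi in ((490,557),(557,625)):
    r=q[(q[:,0]>lo)&(q[:,0]<hi)]; r=r[np.argsort(r[:,2])]; print(r[[0,2,5,9,15]].round().tolist() if len(r)>16 else r)
E
```

```text
t 17.2 p [ 557.8 -213.2   41.8] yaw -8.0 open 0.595 F [-12.8   5.3  31.8] gf 76.2
[[521.0, -216.0, 73.0], [522.0, -216.0, 87.0], [519.0, -221.0, 100.0], [519.0, -217.0, 107.0], [526.0, -203.0, 111.0]]
[[581.0, -227.0, 85.0], [582.0, -224.0, 88.0], [583.0, -219.0, 91.0], [585.0, -213.0, 96.0], [588.0, -232.0, 102.0]]
```

Call:
play_rows(xyz=[[0,0,-6],[0,0,-16],[0,0,-30],[0,0,-50],[0,0,-75],[0,0,-100],[0,0,-120],[0,0,-120],[0,0,-120],[0,0,-120]], rot=[[0,0,0],[0,0,0],[0,0,0],[0,0,0],[0,0,0],[0,0,0],[0,0,0],[0,0,0],[0,0,0],[0,0,0]], grip=[0.4,0.4,0.4,0.4,0.4,0.4,0.4,0.4,0.4,0.4])

```text
time_s: 18.5
eef_pos: [0.5564, -0.2118, 0.1558]
eef_rot: [-0.001, 0.755, 0.656, -0.0]
wrist_force: [-0.1, -0.2, -3.3]
opening: 0.595
grasp_force: 63.5
```

```bash
python3 to.py; cat > held.py <<'E'
# held weight: plane fit of its orange points near the TCP, from the side camera
from h import *
from bench import readout
o=readout.get_obs();p=o["eef_pos"]*1000
s=snap("side","h");P=cloud(s)*1000
m=orange(s)&(np.linalg.norm(P[...,:2]-p[:2],axis=2)<130)&(P[...,2]>62)
q=P[m]; print(len(q),"centroid-tcp",(q.mean(0)-p).round(1),"z range",np.percentile(q[:,2],[2,98]).round())
nn,lab=cv2.connectedComponents(m.astype(np.uint8))
w,v=o["eef_rot"][0],o["eef_rot"][1:];R0=R.from_quat([*v,w])
l=R0.inv().apply(q-p); print("tool frame 2/50/98%:",np.percentile(l,[2,50,98],axis=0).round(0).tolist())
# slope of the top (upper envelope) along tool x
for x in range(-110,60,12):
    k=l[abs(l[:,0]-x)<6]
    if len(k)>8: print(x,"top z_tool",np.percentile(k[:,2],[10,50,95]).round(1),len(k))
E
python3 held.py
```

```text
t 18.5 p [ 556.4 -211.8  155.8] yaw -8.0 open 0.595 F [-0.1 -0.2 -3.3] gf 63.5
1386 centroid-tcp [ -9.8 -46.8  11.7] z range [143. 192.]
tool frame 2/50/98%: [[-92.0, -26.0, -36.0], [-48.0, -4.0, -12.0], [1.0, 23.0, 13.0]]
-98 top z_tool [ 7.  10.1 12.6] 29
-86 top z_tool [ 4.   7.  19.3] 218
-74 top z_tool [-2.2  0.4  4.8] 163
-62 top z_tool [-8.4 -5.3 -1.8] 165
-50 top z_tool [-14.2 -11.7  -7.5] 175
-38 top z_tool [-20.5 -17.3 -13.9] 181
-26 top z_tool [-25.9 -23.3 -19.1] 176
-14 top z_tool [-31.5 -29.  -24.7] 122
-2 top z_tool [-36.8 -34.3 -17.6] 149
```

```bash
python3 to.py 572,327,155,-80.4,-26.2
```

```text
572,327,155,-80.4,-26.2 xyz [535.7, -59.9, 1.6] rot [0.286, -0.394, 1.24]
t 18.55 p [ 556.5 -211.8  155.9] yaw -8.0 open 0.592 F [-0.3 -0.3 -4.3] gf 63.5
```

Call:
play_rows(xyz=[[45,-5,0],[100,-11,0],[155,-17,0],[210,-23,0],[265,-30,0],[320,-36,0],[375,-42,0],[430,-48,0],[485,-54,0],[536,-60,0]], rot=[[0.028,-0.039,0.124],[0.057,-0.079,0.248],[0.086,-0.118,0.372],[0.114,-0.158,0.496],[0.143,-0.197,0.62],[0.172,-0.236,0.744],[0.2,-0.276,0.868],[0.229,-0.315,0.992],[0.257,-0.355,1.116],[0.286,-0.394,1.24]], grip=[0.4,0.4,0.4,0.4,0.4,0.4,0.4,0.4,0.4,0.4])

```text
time_s: 19.8
eef_pos: [0.5726, 0.329, 0.1561]
eef_rot: [0.02, 0.971, 0.08, -0.226]
wrist_force: [0.0, -0.6, -3.3]
opening: 0.592
grasp_force: 63.8
```

Call:
play_rows(xyz=[[0,0,0],[0,0,0],[0,0,0],[0,0,0],[0,0,0],[0,0,0],[0,0,0],[0,0,0],[0,0,0],[0,0,0]], rot=[[0,0,0],[0,0,0],[0,0,0],[0,0,0],[0,0,0],[0,0,0],[0,0,0],[0,0,0],[0,0,0],[0,0,0]], grip=[0.4,0.4,0.4,0.4,0.4,0.4,0.4,0.4,0.4,0.4])

```text
time_s: 21.05
eef_pos: [0.5726, 0.3269, 0.1572]
eef_rot: [0.02, 0.971, 0.082, -0.225]
wrist_force: [0.6, -0.1, -4.3]
opening: 0.595
grasp_force: 63.9
```

```bash
python3 to.py 572,327,155,-80.4,-26.2; cat > held2.py <<'E'
# held/laid weight over the board: fit plane & rectangle to orange top points, both cameras
from h import *
B=np.array([514,266.6]);a=np.radians(9.6);X=np.array([np.cos(a),np.sin(a)]);Y=np.array([-X[1],X[0]])
for n in ("side","top"):
    s=snap(n);P=cloud(s)*1000
    m=orange(s)&(np.linalg.norm(P[...,:2]-B,axis=2)<190)&(P[...,2]>20)
    for k in blobs(cv2.morphologyEx(m.astype(np.uint8),cv2.MORPH_CLOSE,np.ones((5,5))),60):
        mm=cv2.fillPoly(np.zeros(m.shape,np.uint8),[k],1).astype(bool)&m
        q=P[mm]; q=q[q[:,2]>np.percentile(q[:,2],10)-8]
        bx=(q[:,:2]-B)@X;by=(q[:,:2]-B)@Y
        A=np.c_[bx-bx.mean(),by-by.mean(),np.ones(len(q))];z=q[:,2];w=np.ones(len(q),bool)
        for _ in range(4):
            f=np.linalg.lstsq(A[w],z[w],rcond=None)[0];w=abs(A@f-z)<5
        print(n,len(q),"board x",np.percentile(bx[w],[1,99]).round(1),"y",np.percentile(by[w],[1,99]).round(1),"z",f[2].round(1),"slope x,y",f[:2].round(3),"rect",rect(s,k,f[2]/1000))
E
python3 held2.py
```

```text
572,327,155,-80.4,-26.2 xyz [0.5, -0.2, 2.3] rot [0.002, -0.002, -0.0]
t 21.05 p [572.6 326.9 157.2] yaw -80.4 open 0.595 F [ 0.6 -0.1 -4.3] gf 63.9
side 158 board x [-12.6  84.1] y [21.3 70.8] z 187.7 slope x,y [-0.001 -0.002] rect [543.8 314.2 103.3  53.   15.1]
top 415 board x [-13.6  86.7] y [24.6 63.3] z 189.7 slope x,y [ 0.008 -0.003] rect [544.  314.  104.1  40.4  14.6]
```

```bash
python3 to.py 557.3,324.3,17,-80.4,-26.2
```

```text
557.3,324.3,17,-80.4,-26.2 xyz [47.7, -0.2, 132.8] rot [0.002, -0.002, -0.0]
t 21.15 p [572.7 326.9 157.3] yaw -80.4 open 0.592 F [-0.3 -0.4 -4.1] gf 63.9
```

Call:
play_rows(xyz=[[10,0,28],[20,0,56],[30,0,84],[38,0,106],[44,0,122],[47,0,130],[48,0,133],[48,0,133],[48,0,133],[48,0,133]], rot=[[0,0,0],[0,0,0],[0,0,0],[0,0,0],[0,0,0],[0,0,0],[0,0,0],[0,0,0],[0,0,0],[0,0,0]], grip=[0.4,0.4,0.4,0.4,0.4,0.4,0.4,0.4,0.4,0.4])

```text
time_s: 22.4
eef_pos: [0.5579, 0.3242, 0.0174]
eef_rot: [0.02, 0.971, 0.082, -0.224]
wrist_force: [0.3, 0.6, -4.0]
opening: 0.592
grasp_force: 63.9
```

```bash
python3 to.py 557.3,324.3,6,-80.4,-26.2; python3 held2.py
```

```text
557.3,324.3,6,-80.4,-26.2 xyz [4.5, -0.2, 10.5] rot [0.002, -0.003, -0.0]
t 22.4 p [557.9 324.2  17.4] yaw -80.4 open 0.592 F [ 0.3  0.6 -4. ] gf 63.9
side 253 board x [-33.6  70.2] y [19.8 68.4] z 47.7 slope x,y [-0.001  0.012] rect [528.7 295.2 112.   86.1  11.6]
top 277 board x [-31.3  71.8] y [24.5 65.7] z 49.6 slope x,y [ 0.004 -0.039] rect [526.5 313.6 106.6  43.6   9.9]
```

Call:
play_rows(xyz=[[3,0,4],[5,0,6],[6,0,8],[7,0,9],[7,0,9],[7,0,9],[7,0,9],[7,0,9],[7,0,9],[7,0,9]], rot=[[0,0,0],[0,0,0],[0,0,0],[0,0,0],[0,0,0],[0,0,0],[0,0,0],[0,0,0],[0,0,0],[0,0,0]], grip=[0.4,0.4,0.4,0.4,0.4,0.4,0.4,0.4,0.4,0.4])

```text
time_s: 23.75
eef_pos: [0.5598, 0.3245, 0.0056]
eef_rot: [0.02, 0.971, 0.082, -0.225]
wrist_force: [-1.1, -0.1, -3.0]
opening: 0.59
grasp_force: 64.0
```

```bash
python3 to.py; python3 held2.py
```

```text
t 23.75 p [559.8 324.5   5.6] yaw -80.4 open 0.59 F [-1.1 -0.1 -3. ] gf 64.0
side 285 board x [-31.5  74.4] y [20.7 73.2] z 36.0 slope x,y [-0.002  0.004] rect [526.7 304.1 118.2  78.3  10.2]
top 283 board x [-29.5  74.6] y [24.9 65.2] z 38.4 slope x,y [-0.009 -0.034] rect [528.5 314.3 106.3  43.1   9.9]
```

Call:
play_rows(xyz=[[0,0,0],[0,0,0],[0,0,0],[0,0,0],[0,0,-30],[0,0,-80],[0,0,-130],[0,0,-160],[0,0,-160],[0,0,-160]], rot=[[0,0,0],[0,0,0],[0,0,0],[0,0,0],[0,0,0],[0,0,0],[0,0,0],[0,0,0],[0,0,0],[0,0,0]], grip=[0.72,0.72,0.72,0.72,0.72,0.72,0.72,0.72,0.72,0.72])

```text
time_s: 25.1
eef_pos: [0.6281, 0.3362, 0.1475]
eef_rot: [0.02, 0.97, 0.082, -0.226]
wrist_force: [0.1, -0.4, -1.1]
opening: 0.72
grasp_force: 0.0
```

```bash
python3 to.py 617.7,-298,110,-8; python3 held2.py; python3 - <<'E'
from h import *
t=snap("top")
for k in blobs(orange(t),300): print("top orange",k.mean(0).round(),rect(t,k,.06))
E
```

```text
617.7,-298,110,-8 xyz [-87.2, 623.5, 86.2] rot [-0.287, 0.396, -1.24]
t 25.1 p [628.1 336.2 147.5] yaw -80.4 open 0.72 F [ 0.1 -0.4 -1.1] gf 0.0
side 254 board x [-31.9  73.2] y [20.1 73.2] z 35.9 slope x,y [-0.     0.006] rect [526.3 304.2 110.5  79.7   7.8]
top 418 board x [-29.7  75.5] y [28.7 73.7] z 38.2 slope x,y [-0.     0.007] rect [528.1 319.9 108.4  47.5   9.6]
top orange [154. 221.] [525.1 314.6 103.4  47.9   9.6]
top orange [522. 230.] [ 485.  -659.6  267.8  214.7   -3.8]
top orange [368. 179.] [ 623.7 -258.2  106.8   50.3   81.5]
```

```bash
python3 look.py 624.5 -249.9
```

```text
side orange [235. 172.] [515.4 271.1 108.1  60.4   8.4]
-45 [53.9 55.2] 21
-35 [54.7 56.3] 24
-25 [54.1 57.3] 52
-15 [57.3 59. ] 12
-5 [58.7 60.8] 12
5 [58.7 60.3] 13
15 [59.8 60.6] 9
25 [61.3 62.6] 7
35 [61.9 62.1] 5
45 [62.9 63.4] 6
55 [63.9 65.4] 10
```

Call:
play_rows(xyz=[[-9,62,0],[-17,125,0],[-26,187,9],[-35,249,17],[-44,311,26],[-52,374,35],[-61,436,43],[-70,498,60],[-79,560,75],[-87,623,86]], rot=[[-0.029,0.04,-0.124],[-0.057,0.079,-0.248],[-0.086,0.119,-0.372],[-0.115,0.158,-0.496],[-0.144,0.198,-0.62],[-0.172,0.238,-0.744],[-0.2,0.277,-0.868],[-0.23,0.317,-0.992],[-0.258,0.356,-1.116],[-0.287,0.396,-1.24]], grip=[0,0,0,0,0,0,0,0,0,0])

```text
time_s: 26.55
eef_pos: [0.6183, -0.2865, 0.1117]
eef_rot: [-0.0, 0.753, 0.658, 0.002]
wrist_force: [1.1, -1.0, -1.0]
opening: -0.002
grasp_force: 0.0
```

```bash
python3 to.py 617.7,-298,60,-8 617.7,-298,26,-8
```

```text
617.7,-298,60,-8 xyz [-11.6, 0.9, 51.7] rot [0.002, -0.003, 0.004]
617.7,-298,26,-8 xyz [-11.7, 0.8, 85.7] rot [0.002, -0.003, 0.004]
t 26.55 p [ 618.3 -286.5  111.7] yaw -7.8 open -0.002 F [ 1.1 -1.  -1. ] gf 0.0
```

Call:
play_rows(xyz=[[0,0,20],[0,0,40],[0,0,50],[0,0,55],[0,0,55],[0,0,55],[0,0,55],[0,0,55],[0,0,55],[0,0,55]], rot=[[0,0,0],[0,0,0],[0,0,0],[0,0,0],[0,0,0],[0,0,0],[0,0,0],[0,0,0],[0,0,0],[0,0,0]], grip=[0,0,0,0,0,0,0,0,0,0])

```text
time_s: 27.8
eef_pos: [0.6194, -0.2854, 0.0576]
eef_rot: [0.0, 0.755, 0.656, 0.001]
wrist_force: [0.3, 0.2, 0.2]
opening: 0.0
grasp_force: 0.0
```

```bash
python3 to.py 617.7,-298,28,-8;  python3 look.py 624.5 -249.9
```

```text
617.7,-298,28,-8 xyz [-12.7, 0.0, 29.6] rot [0.002, -0.001, -0.0]
t 27.8 p [ 619.4 -285.4   57.6] yaw -8.0 open 0.0 F [0.3 0.2 0.2] gf 0.0
side orange [361. 291.] [ 621.2 -263.5  125.1   49.4   81. ]
side orange [236. 172.] [516.7 270.  106.7  63.6   8.1]
-45 [54. 55.] 74
-35 [55.  56.3] 49
-25 [55.8 58.3] 94
-15 [57.4 59.2] 35
-5 [58.5 59.6] 29
5 [59.5 60.5] 34
15 [60.1 61.1] 24
25 [61.5 62.8] 20
35 [62.6 63.8] 13
45 [62.7 63.7] 18
55 [64.2 64.9] 9
```

Call:
play_rows(xyz=[[-12,0,0],[-12,0,8],[-12,0,14],[-12,0,19],[-12,0,23],[-12,0,26],[-12,0,28],[-12,0,30],[-12,0,30],[-12,0,30]], rot=[[0,0,0],[0,0,0],[0,0,0],[0,0,0],[0,0,0],[0,0,0],[0,0,0],[0,0,0],[0,0,0],[0,0,0]], grip=[0,0,0,0,0,0,0,0,0,0])

```text
time_s: 29.1
eef_pos: [0.6178, -0.298, 0.0389]
eef_rot: [0.001, 0.754, 0.657, -0.0]
wrist_force: [-32.8, 14.8, 67.9]
opening: -0.004
grasp_force: 33.0
```

```bash
python3 to.py;  python3 look.py 624.5 -249.9
```

```text
t 29.1 p [ 617.8 -298.    38.9] yaw -7.9 open -0.004 F [-32.8  14.8  67.9] gf 33.0
side orange [363. 298.] [ 617.9 -280.9   91.1   48.5   82.3]
side orange [236. 173.] [517.6 260.7 109.   81.7   9.3]
-45 [52.4 53.7] 56
-35 [53.5 55. ] 30
-25 [ 55.4 108. ] 26
-15 [56.3 57.3] 29
-5 [57.6 58.9] 18
5 [58.9 59.7] 13
25 [61.6 63.3] 14
35 [62.5 64.5] 13
45 [65.1 65.8] 9
```

The press stopped at 68 N: this weight was knocked 8 mm towards the well and jams on the end wall. I'll back off and raise it by its proud end.

Call:
play_rows(xyz=[[0,0,-10],[0,0,-50],[0,0,-80],[-60,0,-80],[-120,0,-80],[-120,0,-80],[-120,0,-80],[-120,0,-80],[-120,0,-80],[-120,0,-80]], rot=[[0,0,0],[0,0,0],[0,0,0],[0,0,0],[0,0,0],[0,0,0],[0,0,0],[0,0,0],[0,0,0],[0,0,0]], grip=[0.78,0.78,0.78,0.78,0.78,0.78,0.78,0.78,0.78,0.78])

```text
time_s: 30.4
eef_pos: [0.6014, -0.4152, 0.1076]
eef_rot: [0.0, 0.754, 0.656, 0.001]
wrist_force: [-0.5, 0.4, 0.3]
opening: 0.78
grasp_force: 0.0
```

```bash
python3 look.py 624.5 -249.9; python3 - <<'E'
from h import *
t=snap("top","t9")
for k in blobs(orange(t),300): print("top orange",k.mean(0).round(),rect(t,k,.06))
s=snap("side");cv2.imwrite("pics/c9.png",cv2.resize(s["color"][200:350,240:440],None,fx=3,fy=3)[...,::-1])
E
python3 to.py 631,-207,100,-8 631,-207,47,-8
```

```text
side orange [357. 289.] [ 608.1 -263.6  117.1   50.9   64.5]
side orange [237. 173.] [517.5 267.4 110.8  68.6   9.9]
-45 [51.8 53.5] 25
-35 [53.1 54.6] 15
-25 [53.9 55.8] 33
-15 [56.4 57.9] 21
-5 [58.1 59.6] 21
5 [59.2 60.9] 22
15 [60.7 61.8] 17
25 [62.2 64. ] 18
35 [64.9 65.8] 10
45 [65.4 66.6] 7
55 [65.8 67.5] 14
top orange [155. 218.] [527.7 312.9 108.2  51.8   9. ]
top orange [532. 241.] [ 456.8 -713.1  264.6  181.3  -40.6]
top orange [368. 179.] [ 623.7 -257.9  106.8   50.3   81.1]
631,-207,100,-8 xyz [210.9, 0.6, 7.8] rot [0.002, -0.001, 0.0]
631,-207,47,-8 xyz [210.9, 0.4, 60.8] rot [0.002, -0.001, 0.0]
t 30.55 p [ 601.1 -415.8  107.6] yaw -8.0 open 0.779 F [-0.4  0.3  0.5] gf 0.0
```

View pics/c9.png

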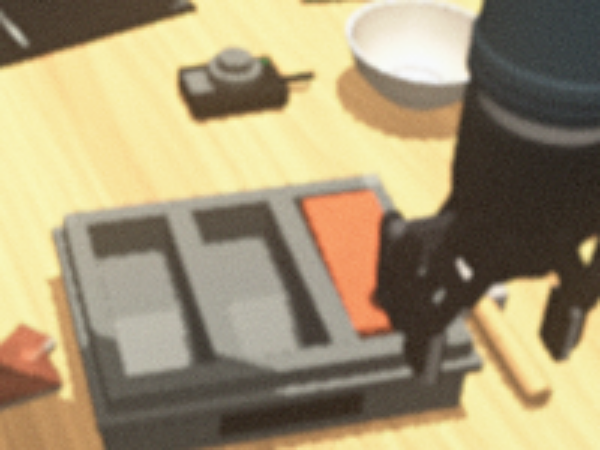

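The weight now sits in the far nest with its +y end about 7 mm proud (orange near (340,200)). I'll grip that end.

Call:
play_rows(xyz=[[60,0,0],[120,0,0],[180,0,0],[206,0,0],[206,0,0],[206,0,25],[206,0,45],[206,0,58],[206,0,60],[206,0,60]], rot=[[0,0,0],[0,0,0],[0,0,0],[0,0,0],[0,0,0],[0,0,0],[0,0,0],[0,0,0],[0,0,0],[0,0,0]], grip=[0.78,0.78,0.78,0.78,0.78,0.78,0.78,0.78,0.78,0.78])

```text
time_s: 31.8
eef_pos: [0.63, -0.2125, 0.0479]
eef_rot: [0.001, 0.755, 0.656, 0.001]
wrist_force: [-0.0, -0.2, 0.4]
opening: 0.781
grasp_force: 0.0
```

Call:
play_rows(xyz=[[0,0,2],[0,0,4],[0,0,6],[0,0,6],[0,0,6],[0,0,6],[0,0,6],[0,0,6],[0,0,6],[0,0,6]], rot=[[0,0,0],[0,0,0],[0,0,0],[0,0,0],[0,0,0],[0,0,0],[0,0,0],[0,0,0],[0,0,0],[0,0,0]], grip=[0.78,0.78,0.78,0.6,0.4,0.4,0.4,0.4,0.4,0.4])

```text
time_s: 33.05
eef_pos: [0.6299, -0.212, 0.0423]
eef_rot: [0.0, 0.755, 0.656, 0.001]
wrist_force: [-2.0, 1.1, 6.0]
opening: 0.581
grasp_force: 64.1
```

```bash
python3 to.py 631,-207,47,-8; python3 look.py 624.5 -249.9
```

```text
631,-207,47,-8 xyz [5.1, 0.4, -4.7] rot [0.002, -0.001, -0.0]
t 33.05 p [ 629.9 -212.    42.3] yaw -8.0 open 0.581 F [-2.   1.1  6. ] gf 64.1
side orange [363. 287.] [ 621.7 -263.2  126.    51.1   79.4]
side orange [237. 173.] [519.  260.1 111.6  82.6   9.3]
-45 [52.1 53.8] 56
-35 [53.4 54.7] 38
-25 [54.5 56.1] 89
-15 [56.8 58.1] 51
-5 [58.  59.2] 55
5 [59.2 60.8] 61
15 [61.1 62.2] 65
25 [62.4 63.4] 69
35 [63.5 65. ] 65
45 [65.2 66.6] 63
55 [65.7 66.4] 15
```

Call:
play_rows(xyz=[[0,0,-2],[-2,0,-4],[-4,0,-6],[-5,0,-8],[-7,0,-10],[-9,0,-12],[-10,0,-14],[-11,0,-15],[-11,0,-15],[-11,0,-15]], rot=[[0,0,0],[0,0,0],[0,0,0],[0,0,0],[0,0,0],[0,0,0],[0,0,0],[0,0,0],[0,0,0],[0,0,0]], grip=[0.4,0.4,0.4,0.4,0.4,0.4,0.4,0.4,0.4,0.4])

```text
time_s: 34.35
eef_pos: [0.6281, -0.2201, 0.0559]
eef_rot: [-0.002, 0.755, 0.656, 0.002]
wrist_force: [1.3, 9.3, -0.5]
opening: 0.578
grasp_force: 63.3
```

```bash
python3 to.py; python3 look.py 624.5 -249.9
```

```text
t 34.35 p [ 628.1 -220.1   55.9] yaw -8.0 open 0.578 F [ 1.3  9.3 -0.5] gf 63.3
side orange [364. 288.] [ 624.2 -259.7  138.8   54.    75. ]
side orange [238. 173.] [516.3 266.5 113.4  71.4   9. ]
-45 [53.7 54.9] 51
-35 [55.6 58.7] 56
-25 [58.9 61.5] 64
-15 [62.3 63.8] 60
-5 [65.5 67.4] 70
5 [68.7 70.2] 76
15 [71.3 73.1] 78
25 [74.5 76.7] 83
35 [77.6 78.8] 73
45 [78.9 79.9] 21
```

Call:
play_rows(xyz=[[0,0,0],[0,0,0],[0,0,0],[0,0,0],[0,0,0],[0,0,0],[0,0,0],[0,0,0],[0,0,0],[0,0,0]], rot=[[0,0,0],[0,0,0],[0,0,0],[0,0,0],[0,0,0],[0,0,0],[0,0,0],[0,0,0],[0,0,0],[0,0,0]], grip=[0.78,0.78,0.78,0.78,0.78,0.78,0.78,0.78,0.78,0.78])

```text
time_s: 35.65
eef_pos: [0.6282, -0.223, 0.0566]
eef_rot: [0.0, 0.755, 0.656, 0.001]
wrist_force: [-0.1, -0.1, 0.1]
opening: 0.784
grasp_force: 0.0
```

```bash
python3 to.py 628.5,-216,42,-8; python3 look.py 624.5 -249.9
```

```text
628.5,-216,42,-8 xyz [6.9, -0.7, 14.6] rot [0.002, -0.001, -0.0]
t 35.65 p [ 628.2 -223.    56.6] yaw -8.0 open 0.784 F [-0.1 -0.1  0.1] gf 0.0
side orange [361. 288.] [ 621.1 -264.   125.    50.1   80.8]
-45 [53.1 54.7] 41
-35 [54.  55.3] 32
-25 [54.9 56.7] 74
-15 [56.6 58.5] 53
-5 [58.3 59.5] 60
5 [59.4 60.9] 61
15 [60.6 62. ] 66
25 [61.7 63.4] 60
35 [62.9 64. ] 65
45 [64.  65.8] 69
55 [64.5 65.5] 17
```

Call:
play_rows(xyz=[[6,0,5],[11,0,10],[12,0,15],[12,0,16],[12,0,16],[12,0,16],[12,0,16],[12,0,16],[12,0,16],[12,0,16]], rot=[[0,0,0],[0,0,0],[0,0,0],[0,0,0],[0,0,0],[0,0,0],[0,0,0],[0,0,0],[0,0,0],[0,0,0]], grip=[0.78,0.78,0.78,0.78,0.78,0.4,0.4,0.4,0.4,0.4])

```text
time_s: 36.95
eef_pos: [0.6305, -0.2115, 0.0423]
eef_rot: [0.001, 0.755, 0.656, 0.001]
wrist_force: [-1.4, 1.4, 7.3]
opening: 0.578
grasp_force: 64.3
```

Call:
play_rows(xyz=[[1,0,-4],[2,0,-8],[2,0,-12],[0,0,-15],[-3,0,-17],[-7,0,-17],[-10,0,-17],[-14,0,-16],[-15,0,-15],[-15,0,-15]], rot=[[0,0,0],[0,0,0],[0,0.05,0],[0,0.1,0],[0,0.17,0],[0,0.23,0],[0,0.3,0],[0,0.35,0],[0,0.35,0],[0,0.35,0]], grip=[0.4,0.4,0.4,0.4,0.4,0.4,0.4,0.4,0.4,0.4])

```text
time_s: 38.2
eef_pos: [0.6293, -0.2153, 0.0605]
eef_rot: [-0.121, 0.74, 0.647, 0.138]
wrist_force: [-2.8, 32.4, 27.3]
opening: 0.576
grasp_force: 65.8
```

```bash
python3 to.py; python3 look.py 624.5 -249.9
```

```text
t 38.2 p [ 629.3 -215.3   60.5] yaw -7.7 open 0.576 F [-2.8 32.4 27.3] gf 65.8
side orange [362. 284.] [ 623.1 -261.1  137.5   54.4   72.7]
-45 [47.7 49.6] 70
-35 [52.1 54.2] 77
-25 [56.1 57.9] 96
-15 [60.2 62.1] 88
-5 [64.2 66.5] 94
5 [68.2 70.2] 92
15 [72.1 74.1] 86
25 [76.  78.1] 56
35 [80. 82.] 50
```

Call:
play_rows(xyz=[[4,0,0],[8,0,0],[8,0,0],[8,0,0],[8,0,0],[8,0,0],[8,0,0],[8,0,0],[8,0,0],[8,0,0]], rot=[[0,0.03,0],[0,0.07,0],[0,0.07,0],[0,0.07,0],[0,0.07,0],[0,0.07,0],[0,0.07,0],[0,0.07,0],[0,0.07,0],[0,0.07,0]], grip=[0.4,0.4,0.4,0.4,0.78,0.78,0.78,0.78,0.78,0.78])

```text
time_s: 39.5
eef_pos: [0.6288, -0.2186, 0.0583]
eef_rot: [-0.136, 0.738, 0.642, 0.158]
wrist_force: [0.0, -0.6, -0.2]
opening: 0.784
grasp_force: 0.0
```

```bash
python3 to.py 628.5,-222,60,-8; python3 look.py 624.5 -249.9
```

```text
628.5,-222,60,-8 xyz [-2.4, 0.2, -2.9] rot [0.002, -0.421, 0.0]
t 39.5 p [ 628.8 -218.6   58.3] yaw -8.0 open 0.784 F [ 0.  -0.6 -0.2] gf 0.0
side orange [362. 289.] [ 620.1 -262.9  132.    52.6   72.1]
-45 [38.1 39.9] 38
-35 [42.7 44.9] 63
-25 [47.2 49.9] 100
-15 [52.3 54.4] 97
-5 [57.2 59.3] 92
5 [62.  63.9] 95
15 [66.5 68.6] 72
25 [71.8 74.5] 62
35 [76.6 78. ] 54
45 [78.6 79.2] 6
```

Call:
play_rows(xyz=[[0,0,-10],[0,0,-20],[0,0,-20],[0,0,-20],[-2,0,-20],[-2,0,-20],[-2,0,-20],[-2,0,-10],[-2,0,-3],[-2,0,-3]], rot=[[0,0,0],[0,0,0],[0,-0.15,0],[0,-0.3,0],[0,-0.421,0],[0,-0.421,0],[0,-0.421,0],[0,-0.421,0],[0,-0.421,0],[0,-0.421,0]], grip=[0.78,0.78,0.78,0.78,0.78,0.78,0.78,0.78,0.78,0.78])

```text
time_s: 40.8
eef_pos: [0.6274, -0.2213, 0.0587]
eef_rot: [-0.001, 0.755, 0.656, 0.0]
wrist_force: [0.1, 0.8, 0.5]
opening: 0.781
grasp_force: 0.0
```

```bash
python3 to.py 628.5,-222,40,-8
```

```text
628.5,-222,40,-8 xyz [-0.6, 1.2, 18.7] rot [-0.001, -0.001, -0.001]
t 40.8 p [ 627.4 -221.3   58.7] yaw -8.0 open 0.781 F [0.1 0.8 0.5] gf 0.0
```

Call:
play_rows(xyz=[[0,1,6],[0,1,11],[0,1,15],[0,1,17],[0,1,17],[0,1,17],[0,1,17],[0,1,17],[0,1,17],[0,1,17]], rot=[[0,0,0],[0,0,0],[0,0,0],[0,0,0],[0,0,0],[0,0,0],[0,0,0],[0,0,0],[0,0,0],[0,0,0]], grip=[0.78,0.78,0.78,0.78,0.6,0.4,0.4,0.4,0.4,0.4])

```text
time_s: 42.05
eef_pos: [0.6292, -0.2215, 0.0434]
eef_rot: [0.0, 0.755, 0.656, 0.0]
wrist_force: [-4.5, 2.7, 5.3]
opening: 0.588
grasp_force: 63.2
```

Call:
play_rows(xyz=[[0,0,-6],[0,0,-16],[0,0,-30],[0,0,-50],[0,0,-75],[0,0,-100],[0,0,-120],[0,0,-120],[0,0,-120],[0,0,-120]], rot=[[0,0,0],[0,0,0],[0,0,0],[0,0,0],[0,0,0],[0,0,0],[0,0,0],[0,0,0],[0,0,0],[0,0,0]], grip=[0.4,0.4,0.4,0.4,0.4,0.4,0.4,0.4,0.4,0.4])

```text
time_s: 43.3
eef_pos: [0.6284, -0.2212, 0.1617]
eef_rot: [-0.001, 0.755, 0.656, 0.0]
wrist_force: [-0.1, -0.6, -3.2]
opening: 0.593
grasp_force: 62.9
```

```bash
python3 held.py; python3 held2.py; python3 to.py 485,211,160,99.6,-26.2 500,0,170,45,-13
```

```text
1247 centroid-tcp [-10.3 -45.7  11.9] z range [148. 196.]
tool frame 2/50/98%: [[-94.0, -26.0, -35.0], [-45.0, -4.0, -13.0], [-2.0, 22.0, 14.0]]
-98 top z_tool [ 8.5 10.7 14.5] 71
-86 top z_tool [ 4.5  7.1 10.5] 124
-74 top z_tool [-2.   1.2  7.4] 127
-62 top z_tool [-7.8 -4.5 21.9] 161
-50 top z_tool [-13.3 -11.1  -6.7] 158
-38 top z_tool [-19.4 -16.7 -12.9] 170
-26 top z_tool [-25.6 -22.5 -18.9] 175
-14 top z_tool [-31.4 -28.4 -25.2] 163
-2 top z_tool [-35.5 -33.5 -31. ] 98
side 208 board x [-32.  76.] y [19.9 74.3] z 35.9 slope x,y [-0.     0.014] rect [527.6 306.  114.4  74.4   9.2]
top 718 board x [-30.2  76.4] y [23.5 73.5] z 38.2 slope x,y [-0.    -0.009] rect [528.4 318.1 109.   51.1   9.4]
485,211,160,99.6,-26.2 xyz [408.1, -202.6, 2.4] rot [-0.428, -0.314, -1.841]
500,0,170,45,-13 xyz [201.3, -158.4, -7.7] rot [-0.104, -0.211, -0.921]
t 43.45 p [ 628.8 -221.4  162.2] yaw -8.0 open 0.591 F [-0.8 -0.1 -3.1] gf 62.9
```

```bash
python3 to.py 550,0,165,45,-13
```

```text
550,0,165,45,-13 xyz [208.2, -108.9, -2.7] rot [-0.104, -0.211, -0.921]
t 43.45 p [ 628.8 -221.4  162.2] yaw -8.0 open 0.591 F [-0.8 -0.1 -3.1] gf 62.9
```

Call:
play_rows(xyz=[[26,-14,0],[52,-27,0],[78,-41,-1],[104,-54,-1],[130,-68,-2],[156,-82,-2],[182,-95,-3],[208,-109,-3],[208,-109,-3],[208,-109,-3]], rot=[[-0.013,-0.026,-0.115],[-0.026,-0.053,-0.23],[-0.039,-0.079,-0.345],[-0.052,-0.105,-0.46],[-0.065,-0.132,-0.576],[-0.078,-0.158,-0.69],[-0.091,-0.185,-0.806],[-0.104,-0.211,-0.921],[-0.104,-0.211,-0.921],[-0.104,-0.211,-0.921]], grip=[0.4,0.4,0.4,0.4,0.4,0.4,0.4,0.4,0.4,0.4])

```text
time_s: 44.7
eef_pos: [0.5505, -0.0006, 0.1662]
eef_rot: [0.105, 0.381, 0.918, -0.044]
wrist_force: [0.4, -0.3, -2.4]
opening: 0.59
grasp_force: 63.6
```

```bash
python3 to.py 515,216,155,99.6,-26.2
```

```text
515,216,155,99.6,-26.2 xyz [176.2, 127.9, -29.5] rot [-0.321, -0.211, -0.9]
t 44.7 p [550.5  -0.6 166.2] yaw 45.0 open 0.59 F [ 0.4 -0.3 -2.4] gf 63.6
```

Call:
play_rows(xyz=[[22,16,-4],[44,32,-7],[66,48,-11],[88,64,-15],[110,80,-18],[132,96,-22],[154,112,-26],[176,128,-29],[176,128,-29],[176,128,-29]], rot=[[-0.04,-0.026,-0.112],[-0.08,-0.053,-0.225],[-0.12,-0.079,-0.338],[-0.16,-0.105,-0.45],[-0.2,-0.132,-0.562],[-0.24,-0.158,-0.675],[-0.28,-0.185,-0.788],[-0.321,-0.211,-0.9],[-0.321,-0.211,-0.9],[-0.321,-0.211,-0.9]], grip=[0.4,0.4,0.4,0.4,0.4,0.4,0.4,0.4,0.4,0.4])

```text
time_s: 45.95
eef_pos: [0.5157, 0.215, 0.1547]
eef_rot: [0.226, -0.08, 0.971, 0.019]
wrist_force: [0.2, 0.5, -3.3]
opening: 0.593
grasp_force: 63.8
```

```bash
python3 held2.py; python3 to.py 515.5,216,20,99.6,-26.2
```

```text
side 300 board x [-33.   75.4] y [19.  73.3] z 35.8 slope x,y [0.006 0.021] rect [528.1 303.5 114.4  79.6   9.2]
side 300 board x [-3.  78.4] y [-82.5 -36.2] z 183.5 slope x,y [-0.014  0.073] rect [557.1 192.7 129.4  83.5  76. ]
top 578 board x [-17.8  76.4] y [23.9 73.8] z 38.1 slope x,y [ 0.    -0.017] rect [532.6 319.  100.8  50.7   8.9]
top 901 board x [-25.   80.2] y [-77.4 -27.8] z 186.7 slope x,y [-0.002 -0.003] rect [549.8 219.4 108.7  50.6   9.2]
515.5,216,20,99.6,-26.2 xyz [59.5, 1.0, 120.9] rot [-0.001, -0.0, -0.002]
t 46.05 p [515.7 215.  154.7] yaw 99.5 open 0.594 F [ 0.2  0.  -2.9] gf 63.8
```

Call:
play_rows(xyz=[[12,0,24],[24,0,48],[36,0,72],[46,1,94],[54,1,110],[59,1,120],[62,1,126],[64,1,130],[65,1,131],[65,1,131]], rot=[[0,0,0],[0,0,0],[0,0,0],[0,0,0],[0,0,0],[0,0,0],[0,0,0],[0,0,0],[0,0,0],[0,0,0]], grip=[0.4,0.4,0.4,0.4,0.4,0.4,0.4,0.4,0.4,0.4])

```text
time_s: 47.3
eef_pos: [0.5145, 0.2169, 0.0086]
eef_rot: [0.226, -0.082, 0.97, 0.019]
wrist_force: [0.7, -0.5, -2.8]
opening: 0.587
grasp_force: 63.8
```

```bash
python3 held2.py; python3 to.py
```

```text
side 496 board x [-3.2 77.7] y [-79.8  72.7] z 37.4 slope x,y [-0.008 -0.019] rect [557.6 254.3 184.2  85.8 -85.5]
top 701 board x [-30.   75.8] y [24.2 73.1] z 38.3 slope x,y [0.004 0.013] rect [528.7 318.4 108.6  50.8   9. ]
top 692 board x [-26.   79.8] y [-75.1 -25.4] z 40.7 slope x,y [ 0.003 -0.003] rect [548.7 221.2 108.7  50.6   9.7]
t 47.4 p [514.6 216.9   8.7] yaw 99.6 open 0.591 F [-0.5 -0.3 -3.1] gf 63.8
```

Lower 2 mm more, release, retreat along the tool axis.

Call:
play_rows(xyz=[[1,0,2],[1,0,2],[1,0,2],[1,0,2],[1,0,2],[1,0,-20],[1,0,-70],[1,0,-120],[1,0,-150],[1,0,-150]], rot=[[0,0,0],[0,0,0],[0,0,0],[0,0,0],[0,0,0],[0,0,0],[0,0,0],[0,0,0],[0,0,0],[0,0,0]], grip=[0.4,0.4,0.7,0.7,0.7,0.7,0.7,0.7,0.7,0.7])

```text
time_s: 48.65
eef_pos: [0.4494, 0.2061, 0.1454]
eef_rot: [0.229, -0.082, 0.97, 0.019]
wrist_force: [0.1, -0.1, -0.8]
opening: 0.7
grasp_force: 0.0
```

```bash
python3 to.py 651,4,130,9.6
```

```text
651,4,130,9.6 xyz [-140.6, -233.0, 87.4] rot [0.363, 0.363, 1.541]
t 48.65 p [449.4 206.1 145.4] yaw 99.6 open 0.7 F [ 0.1 -0.1 -0.8] gf 0.0
```

```bash
python3 to.py 651,4,110,99.6
```

```text
651,4,110,99.6 xyz [-131.7, -233.0, 105.3] rot [0.0, 0.463, 0.001]
t 48.65 p [449.4 206.1 145.4] yaw 99.6 open 0.7 F [ 0.1 -0.1 -0.8] gf 0.0
```

Call:
play_rows(xyz=[[-20,-35,5],[-40,-70,20],[-60,-105,36],[-80,-140,55],[-100,-175,75],[-120,-210,92],[-132,-233,105],[-132,-233,105],[-132,-233,105],[-132,-233,105]], rot=[[0,0.07,0],[0,0.14,0],[0,0.21,0],[0,0.28,0],[0,0.35,0],[0,0.42,0],[0,0.463,0],[0,0.463,0],[0,0.463,0],[0,0.463,0]], grip=[0,0,0,0,0,0,0,0,0,0])

```text
time_s: 49.9
eef_pos: [0.6487, 0.0043, 0.1062]
eef_rot: [-0.003, -0.084, 0.996, -0.0]
wrist_force: [0.3, -0.4, 0.2]
opening: 0.003
grasp_force: 0.0
```

```bash
python3 to.py 651,4,60,99.6; python3 held2.py; python3 - <<'E'
from h import *
t=snap("top","t12");s=snap("side")
bs=blobs((hsv(t)[...,1]<70)&(hsv(t)[...,2]>140),8)
bs=[b for b in bs if (abs(ray(t,[b.mean(0)],.018)[0][:2]-[.42,.251])<[.06,.11]).all()]
print("scale",rect(t,np.vstack(bs),.018))
cv2.imwrite("pics/c12.png",np.hstack([cv2.resize(s["color"][150:250,170:370],None,fx=2,fy=2),cv2.resize(t["color"][150:300,110:310],None,fx=2,fy=2)[:200]])[...,::-1])
E
```

```text
651,4,60,99.6 xyz [-2.5, -0.7, 46.2] rot [0.0, -0.006, 0.001]
t 49.9 p [648.7   4.3 106.2] yaw 99.7 open 0.003 F [ 0.3 -0.4  0.2] gf 0.0
side 591 board x [-31.7  77.5] y [-79.3  73.1] z 35.8 slope x,y [-0.002  0.003] rect [534.7 256.4 176.9 121.1 -79. ]
top 714 board x [-30.2  76.6] y [24. 74.] z 38.0 slope x,y [-0.004 -0.011] rect [528.6 318.4 108.9  50.8   9. ]
top 711 board x [-27.1  79.6] y [-75.4 -25.4] z 38.1 slope x,y [-0.005 -0.001] rect [548.2 221.  108.8  51.    9.1]
scale [418.6 266.1 147.5  23.7 -80.5]
```

View pics/c12.png

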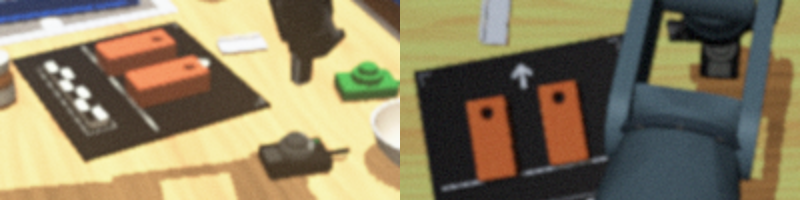

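Both weights lie on the base line with their holes (488,115) and (558,97) towards the arrow, and the scale is in its outline. Now the button.

Call:
play_rows(xyz=[[0,0,30],[0,0,55],[0,0,65],[0,0,68],[0,0,70],[0,0,72],[0,0,73],[0,0,74],[0,0,75],[0,0,75]], rot=[[0,0,0],[0,0,0],[0,0,0],[0,0,0],[0,0,0],[0,0,0],[0,0,0],[0,0,0],[0,0,0],[0,0,0]], grip=[0,0,0,0,0,0,0,0,0,0])

```text
time_s: 51.35
eef_pos: [0.649, 0.0033, 0.0313]
eef_rot: [-0.003, -0.084, 0.996, -0.0]
wrist_force: [-0.8, -0.1, 0.9]
opening: -0.002
grasp_force: 0.0
```

```bash
python3 to.py 651,4,30,99.6; python3 held2.py|grep top
```

```text
651,4,30,99.6 xyz [-2.1, 0.3, 1.3] rot [-0.0, -0.006, 0.0]
t 51.35 p [649.    3.3  31.3] yaw 99.6 open -0.002 F [-0.8 -0.1  0.9] gf 0.0
top 716 board x [-30.3  76.2] y [23.9 73.8] z 38.1 slope x,y [-0.001 -0.   ] rect [528.5 318.2 108.7  51.1   9.4]
top 713 board x [-27.1  79.3] y [-75.7 -25.5] z 38.2 slope x,y [ 0.002 -0.011] rect [548.2 221.  108.8  51.    9.1]
```

Call:
play_rows(xyz=[[-2,0,1],[-2,0,2],[-2,0,3],[-2,0,4],[-2,0,5],[-2,0,6],[-2,0,6],[-2,0,6],[-2,0,6],[-2,0,6]], rot=[[0,0,0],[0,0,0],[0,0,0],[0,0,0],[0,0,0],[0,0,0],[0,0,0],[0,0,0],[0,0,0],[0,0,0]], grip=[0,0,0,0,0,0,0,0,0,0])

```text
time_s: 52.7
eef_pos: [0.6513, 0.0036, 0.0256]
eef_rot: [-0.003, -0.084, 0.996, -0.0]
wrist_force: [0.2, 0.8, 3.3]
opening: 0.002
grasp_force: 1.7
```

```bash
python3 to.py
```

```text
t 52.7 p [651.3   3.6  25.6] yaw 99.6 open 0.002 F [0.2 0.8 3.3] gf 1.7
```

Call:
play_rows(xyz=[[0,0,1],[0,0,2],[0,0,3],[0,0,4],[0,0,5],[0,0,5],[0,0,5],[0,0,5],[0,0,5],[0,0,5]], rot=[[0,0,0],[0,0,0],[0,0,0],[0,0,0],[0,0,0],[0,0,0],[0,0,0],[0,0,0],[0,0,0],[0,0,0]], grip=[0,0,0,0,0,0,0,0,0,0])

```text
time_s: 53.95
eef_pos: [0.6514, 0.0036, 0.0228]
eef_rot: [-0.003, -0.084, 0.996, -0.0]
wrist_force: [-6.6, 1.5, 19.0]
opening: 0.0
grasp_force: 9.5
```

```bash
python3 to.py
```

```text
t 53.95 p [651.4   3.6  22.8] yaw 99.6 open 0.0 F [-6.6  1.5 19. ] gf 9.5
```

Button bottomed (19 N). Retreat and move the arm clear for a check.

Call:
play_rows(xyz=[[0,0,-10],[0,0,-60],[0,0,-110],[0,-60,-130],[0,-120,-130],[0,-180,-130],[0,-240,-130],[0,-240,-130],[0,-240,-130],[0,-240,-130]], rot=[[0,0,0],[0,0,0],[0,0,0],[0,0,0],[0,0,0],[0,0,0],[0,0,0],[0,0,0],[0,0,0],[0,0,0]], grip=[0,0,0,0,0,0,0,0,0,0])

```text
time_s: 55.2
eef_pos: [0.6917, -0.231, 0.15]
eef_rot: [-0.003, -0.085, 0.996, 0.0]
wrist_force: [0.1, 0.5, -0.0]
opening: 0.002
grasp_force: 0.0
```

```bash
python3 to.py; python3 held2.py|grep top; python3 - <<'E'
from h import *
t=snap("top","t13")
bs=blobs((hsv(t)[...,1]<70)&(hsv(t)[...,2]>140),8)
bs=[b for b in bs if (abs(ray(t,[b.mean(0)],.018)[0][:2]-[.42,.251])<[.06,.11]).all()]
print("scale",rect(t,np.vstack(bs),.018))
E
```

```text
t 55.2 p [ 691.7 -231.   150. ] yaw 99.7 open 0.002 F [ 0.1  0.5 -0. ] gf 0.0
top 720 board x [-30.3  76.6] y [23.5 73.5] z 38.2 slope x,y [-0.004 -0.003] rect [528.5 318.1 109.1  51.2   9. ]
top 713 board x [-26.8  79.4] y [-75.8 -25.8] z 38.2 slope x,y [-0.005  0.007] rect [548.2 221.  108.8  51.    9.1]
scale [421.  251.3 178.3  23.9 -80.4]
```

View pics/t13.png

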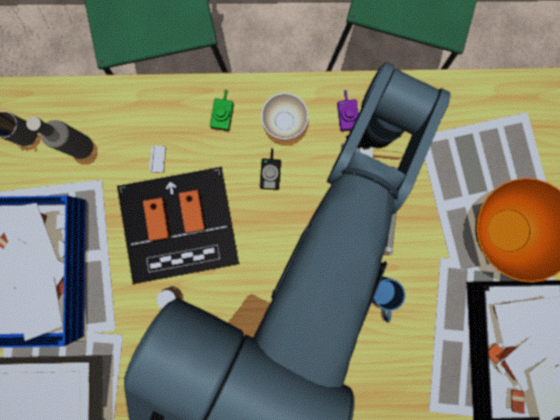

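Both weights lie on the base line at (155,219) and (191,212) with their holes towards the arrow, the scale is in its outline at (183,258), and the button is released.

```bash
python3 -c "
from bench import ctrl; print(ctrl.hand_in())"
```

```text
the job is handed in; nothing more can be done
None
```

I laid both loom weights present (the third nest was empty) and the scale in place on the board, pressed the camera release to its stop and let it spring back, and handed the job in; a last top view showed the layout still in place, but no verdict came back.

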